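Screw down the lashing eyes with the spike and stack the spares cases for sea

ROBOT

A 6-joint arm with a two-finger parallel gripper is mounted at the origin on the work surface. World frame = base frame: x ahead of the robot, y to its left, z up, the work surface at z = 0. Lengths are in m, angles in rad, forces in N, time in s.
With the tool pointing down it reaches from about 0.325 to 0.75 m from the base axis. Payload 7.6 kg.
Tool frame: the origin (TCP) lies at the very end of the fingers, on their centre line; the grasp point (between the pads) lies 19 mm behind it; z points along the fingers, y is the direction in which the jaws open and shut (so a half turn about z gives the same grasp; the last joint's range is limited). The gripper opens to 85 mm and grips with 20 to 120 N. Pads are 22 mm wide; open, the fingers measure 114 mm over their backs; the gripper's body (76 mm by 85 mm) begins 54 mm behind the grasp point. The pads swing forward as they close: fully open they stand 13 mm farther back than shut.
Start: joints at [1.104, 0.052, 1.401, -0, 1.689, -0.07], TCP at [0.203, 0.484, 0.231] pointing down, gripper open.
Joint ranges: [-2.9, 2.9], [-0.91, 2.17], [0.12, 2.37], [-1.06, 4.2], [0.26, 2.73], [-2.93, 2.93]. Speed limits (rad/s): [2.57, 2.57, 3.01, 3.14, 3.14, 3.14].

INTERFACE

Orientations are given as a 3x3 rotation matrix whose columns are the frame's x, y, z axes.
In Python, from station import env gives the robot as it stands.
- The arm moves only by the tool send_rows, never from a script. Its argument "series" is a list of rows, each an object of numbers: "x", "y", "z": the shift along the tool's x, y, z in mm; "ax", "ay", "az": the turn, a rotation vector about the tool's x, y, z in rad; "grip": the finger opening in mm, from 0 to 85.4. In form: [{"x": .., "y": .., "z": .., "ax": .., "ay": .., "az": .., "grip": ..}, ...]. A call has 1 to 5 rows; each row is the pose to reach, as a shift and turn from the pose commanded when the call began, along the tool's axes at that moment; what a row does not reach only later rows make up. A row lasts 1/10 s, in which the tool goes at most 50 mm and 8.59 degrees, less where a joint would pass 70% of its speed; a pose out of reach is approached as far as the arm can. A call with a gripper value outside its range is refused whole. The fingers move at their own pace and stop on an object; "newtons" is the grip in N (left out, the last holds). Time passes only in rows, so rows that repeat a pose let the fingers close. It gives the time, the measured TCP pose, the force and the opening at its end, in the units of the state.
- env.read_state(): the state, without advancing time (a new reading comes with each control period).
- env.snapshot(name): name is "scene" or "side" or "wrist"; returns the picture (420x560x3 uint8, blue, green, red); there is no depth.
- env.get_calibration(name): a dict with "camera_matrix" (3x3 intrinsics, pixels), "position" and "orientation" of the camera in the world; the wrist camera has in their place "mount" (4x4, takes a point from camera to tool coordinates, whose origin is the TCP and whose axes are the flange's). Camera axes: x right, y down, z forward; pixel columns grow to the right and rows downward; lengths in m; the calibration is good to about 2 mm. A picture is of the moment at which its call begins: read the wrist's pose just before it. get_calibration takes no time and is no camera call.
- env.hand_in(): hands the job in, once; it reports no verdict.
The state is a dict: "time": time; "joints": joint angles; "joint_vel": joint speeds; "joint_torque": joint torques, N m; "tcp_pos": TCP position; "orientation": TCP orientation; "ft_force": force on the tool from outside, world axes, zero at the start; "torque": the same for the moment, N m; "grip_width": finger opening in m.
Only numpy, scipy, OpenCV 4.12 (cv2) and the standard library are available. Lean on these libraries where they do the work, as an engineer would, in place of code of your own. Each camera call takes 0.05 s, during which the arm holds its last target. There are 200 camera calls.

TASK

Get the spares stowage on this radio-room desk ready for sea: screw both lashing eyes clockwise right down onto their sockets with the steel spike pushed through their rings, never gripping or shoving the eyes with the gripper itself. Stack all the spares cases there are in one square, upright column on the rubber pad between the eyes, centred on it and long sides along the pad's long sides, the deep cases underneath and the flat ones on top, and put the spike back in its rest the way it lay. Do not disturb the other things on the desk.

Things in the scene. Friction and masses are not known exactly. Their poses are not given: they have to be found in the camera images.
- pad (a point): Centre of the top of the black rubber pad, 11 mm above the table, in the middle of the fixed grey stowage plate (170 mm along x, 320 mm along y, 8 mm thick). The pad measures 110 mm along x and 80 mm along y. On the plate, 115 mm to either side along y, stand two round lashing sockets, 52 mm across, their tops 30 mm above the table. z up.
- screw_left (a joint): How far the left lashing eye still has to be turned, rad: 0 = screwed right down on its socket (hard stop), positive = still unscrewed. Screwing down is clockwise seen from above (the value falls and the eye's azimuth falls by the same angle); the eye sinks 6 mm a turn. The thread is stiff (about 0.2 N m) and stays where it is left.
- eye_left: The left lashing eye (+y end of the stowage plate), 115 mm from the pad's centre: steel, a 32 mm collar 6 mm thick under an upright ring. Origin: centre of the collar's underside, on the screw axis; it turns with the eye. z up.
- eye_left_loop (a point): Centre of the left eye's ring, on the screw axis, 25 mm above the collar's underside (about 55 mm above the table when down). The ring is of 10 mm round bar, hole 24 mm, outside 44 mm. x = axis of the hole (level; the spike goes through along it, from either side), z up.
- screw_right (a joint): How far the right lashing eye still has to be turned, rad: 0 = screwed right down on its socket (hard stop), positive = still unscrewed. Screwing down is clockwise seen from above (the value falls and the eye's azimuth falls by the same angle); the eye sinks 6 mm a turn. The thread is stiff (about 0.2 N m) and stays where it is left.
- eye_right: The right lashing eye (-y end of the stowage plate), 115 mm from the pad's centre: steel, a 32 mm collar 6 mm thick under an upright ring. Origin: centre of the collar's underside, on the screw axis; it turns with the eye. z up.
- eye_right_loop (a point): Centre of the right eye's ring, on the screw axis, 25 mm above the collar's underside (about 55 mm above the table when down). The ring is of 10 mm round bar, hole 24 mm, outside 44 mm. x = axis of the hole (level; the spike goes through along it, from either side), z up.
- spike_grip (a point): Centre of the spike's wooden handle (80 mm long along x, 24 mm wide along y, 24 mm high along z); x points to the steel point. On its axis a round 16 mm steel shank runs from x = 40 to 92 mm, then tapers to a blunt 6 mm point at x = 122 mm. 0.2 kg in all, balanced about 30 mm ahead of the handle's centre. It starts lying in its rest.
- spike_point (a point): End of the spike's point, 122 mm from the handle's centre along x; same axes. In a ring's hole the shank has 4 mm of play all round, so it swings about 0.7 rad from the hole's axis before it carries the eye with it.
- rest_seat (a point): Where the handle's centre belongs on the fixed spike rest, 42 mm above the table; x = way the spike points, z up. A block 16 mm wide, 60 mm long carries the handle (top 30 mm above the table); 72 mm ahead a fork (floor 34 mm up, cheeks flaring from 21 mm apart to 41 mm at 62 mm up) takes the shank. Base 200 x 50 x 6 mm. Lift out and lay in vertically.
- deep1_mid (a point): One of two deep spares cases: closed steel box with a grey lid, footprint 90 mm along its x by 60 mm along its y, 48 mm high, about 0.3 kg, standing flat; this point is its centre, 24 mm above its underside, x along its long sides, z up. Symmetric under a half turn. May be absent.
- deep2_mid (a point): One of two deep spares cases: closed steel box with a grey lid, footprint 90 mm along its x by 60 mm along its y, 48 mm high, about 0.3 kg, standing flat; this point is its centre, 24 mm above its underside, x along its long sides, z up. Symmetric under a half turn. May be absent.
- flat1_mid (a point): One of two flat spares cases: closed steel box with a grey lid, footprint 90 mm along its x by 60 mm along its y, 30 mm high, about 0.2 kg, standing flat; this point is its centre, 15 mm above its underside, x along its long sides, z up. Symmetric under a half turn. May be absent.
- flat2_mid (a point): One of two flat spares cases: closed steel box with a grey lid, footprint 90 mm along its x by 60 mm along its y, 30 mm high, about 0.2 kg, standing flat; this point is its centre, 15 mm above its underside, x along its long sides, z up. Symmetric under a half turn. May be absent.
- mug: White mug, 76 mm across, 90 mm high, bystander; origin under its centre.
- paper_roll: Roll of paper standing on end, 90 mm across, 100 mm high, bystander; origin under its centre.
- stamp: Hand stamp, 60 x 30 mm, 75 mm high, bystander; origin under its centre.
- ink_jar: Amber jar, 52 mm across, 60 mm high, bystander; origin under its centre.
- torch: Black torch lying down, 150 mm long, 44 mm high, bystander; origin under its middle.
Mind the look-alikes: they are no part of the job. Leave any green or yellow look-alike of the part that bears deep2_mid alone.

How it is judged:
By the outcome, as a careful person would: the job done as asked, in the order asked, and still so for the second after the job is handed in, with the robot touching nothing.
Of deep1, deep2, flat1, flat2 only 2 to 4 are there at a start; the rules pass over those that are not, and their reading is None.
At some moment in a run one of deep1, deep2, flat1, flat2 may be knocked a few centimetres aside while the robot is not near it.
It also fails if it takes over 210 s, if anything falls off the work surface, if the arm or the gripper's body presses on something with over 40 N, if the wrist force passes 120 N, or if a joint passes its speed limit or range.

## Working session

There is one attempt and no reset: what is moved stays moved. The work goes in short steps, Python scripts to look and compute and a tool call to move; the robot and the scene stay as the last step left them, time stands still between calls to the robot, and variables do not carry over. Pictures are saved under pics/ and viewed, about 12 in all and at most 16, crops included, and the job is handed in when it is done.

Besides the shell and the picture viewer there is one more tool, called after "Call:" as a command line: name --argument value ..., lists and objects as JSON in quotes. send_rows: Moves the arm, as the interface text tells. Its arguments: {"type":"object","properties":{"series":{"type":"array"},"newtons":{"type":"number"}},"required":["series"]}

```bash
ls; mkdir -p pics
python3 - <<'E'
from station import env
import cv2,numpy as np
s=env.read_state(); print({k:np.round(v,3).tolist() for k,v in s.items()})
for n in("scene","side"):
    im=env.snapshot(n); cv2.imwrite(f"pics/{n}0.png",im)
for n in("scene","side","wrist"):
    print(n,env.get_calibration(n))
E
```

```text
pics
{'time': 0.0, 'joints': [1.104, 0.053, 1.402, 0.0, 1.689, -0.07], 'joint_vel': [-0.0, 0.001, -0.001, 0.001, 0.0, 0.001], 'joint_torque': [0.0, -38.167, -36.019, -0.0, 0.006, 0.0], 'tcp_pos': [0.203, 0.484, 0.23], 'orientation': [[-0.922, 0.386, -0.001], [0.386, 0.922, -0.001], [0.0, -0.002, -1.0]], 'ft_force': [0.011, -0.235, -0.228], 'torque': [-0.011, 0.038, 0.019], 'grip_width': 0.086}
scene {'camera_matrix': array([[450.00367319,   0.        , 277.98486914],
       [  0.        , 450.00367319, 208.20878669],
       [  0.        ,   0.        ,   1.        ]]), 'position': array([ 1.13558411, -0.57106293,  0.97907602]), 'orientation': array([[ 0.67520168,  0.53398041, -0.50888861],
       [ 0.73761255, -0.49393021,  0.46039187],
       [-0.00551521, -0.68621999, -0.72737316]])}
side {'camera_matrix': array([[507.09649723,   0.        , 272.83525725],
       [  0.        , 507.09649723, 201.96196807],
       [  0.        ,   0.        ,   1.        ]]), 'position': array([1.13445028, 0.90442897, 1.07903736]), 'orientation': array([[-0.82712507,  0.36794668, -0.42482863],
       [ 0.56159403,  0.57045324, -0.599329  ],
       [ 0.02182375, -0.73430126, -0.67847283]])}
wrist {'camera_matrix': array([[364.71184683,   0.        , 284.50134634],
       [  0.        , 364.71184683, 211.18840019],
       [  0.        ,   0.        ,   1.        ]]), 'mount': array([[ 7.58696500e-04, -9.50278923e-01, -3.11399089e-01,
         8.06359702e-02],
       [ 9.99999461e-01,  9.41595407e-04, -4.37002496e-04,
        -6.78681205e-04],
       [ 7.08486213e-04, -3.11398589e-01,  9.50279126e-01,
        -1.43535977e-01],
       [ 0.00000000e+00,  0.00000000e+00,  0.00000000e+00,
         1.00000000e+00]])}
```

View pics/scene0.png

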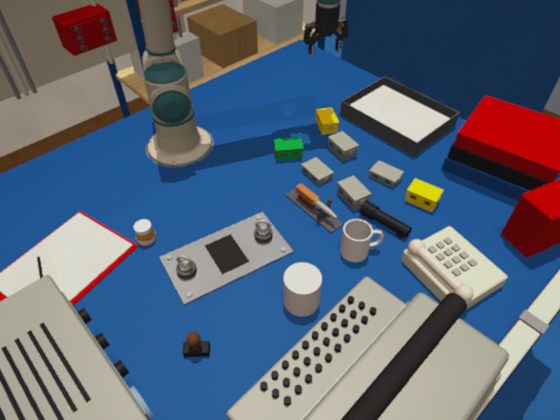

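View pics/side0.png

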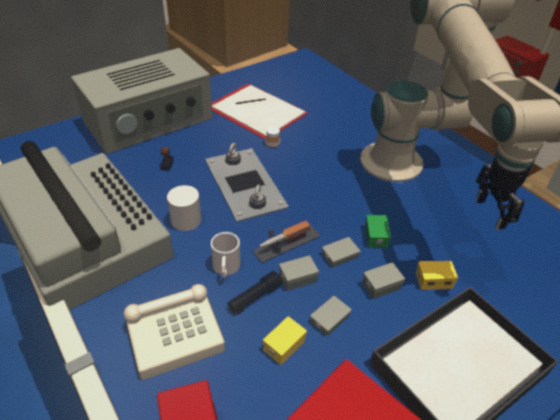

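```bash
cat > h.py <<'E'
from station import env
import cv2,numpy as np
from scipy.spatial.transform import Rotation as R
def cam(n,s=None):
    c=env.get_calibration(n); K=c["camera_matrix"]
    if n=="wrist":
        s=s or env.read_state(); T=np.eye(4);T[:3,:3]=s["orientation"];T[:3,3]=s["tcp_pos"];M=T@c["mount"]
        return K,M[:3,:3],M[:3,3]
    return K,c["orientation"],c["position"]
def pix(C,px,z):
    K,O,p=C; px=np.atleast_2d(np.array(px,float)); d=np.c_[px,np.ones(len(px))]@np.linalg.inv(K).T@O.T
    return p+d*((z-p[2])/d[:,2])[:,None]
def proj(C,P):
    K,O,p=C; q=(np.atleast_2d(P)-p)@O@K.T; return q[:,:2]/q[:,2:]
def ortho(C,im,z,x0,x1,y0,y1,s=1.0):
    """top view at height z; s px/mm; row 0 = x1 (x up), col 0 = y1 (y left)"""
    w=int((y1-y0)*1e3*s);h=int((x1-x0)*1e3*s)
    P=np.array([[x1,y1,z],[x1,y0,z],[x0,y0,z],[x0,y1,z]])
    H=cv2.getPerspectiveTransform(proj(C,P).astype(np.float32),np.float32([[0,0],[w,0],[w,h],[0,h]]))
    return cv2.warpPerspective(im,H,(w,h))
def plan(xyz,yaw=None,Rt=None):
    """shift (mm, tool axes) and rotvec to TCP xyz with tool down; yaw = world angle of tool x axis"""
    s=env.read_state(); O=s["orientation"]
    if Rt is None:
        Rt=np.c_[[np.cos(yaw),np.sin(yaw),0],[np.sin(yaw),-np.cos(yaw),0],[0,0,-1]]
    d=O.T@(np.array(xyz)-s["tcp_pos"])*1e3
    print("shift",np.round(d,1),"rot",np.round(R.from_matrix(O.T@Rt).as_rotvec(),3))
def st():
    s=env.read_state(); O=s["orientation"]
    print("t",round(s["time"],2),"tcp",np.round(np.array(s["tcp_pos"])*1e3,1),"yaw",round(float(np.arctan2(O[1,0],O[0,0])),3),"tilt",np.round(O[:2,2],3),"F",np.round(s["ft_force"],1),"M",np.round(s["torque"],2),"grip",round(s["grip_width"]*1e3,1),"J",np.round(s["joints"],2))
E
python3 - <<'E'
from h import *
C=cam("scene");D=cam("side")
for n,a,b,z in [("c1",(318,168),(341,248),.04),("c2",(343,142),(383,276),.045),("c3",(354,188),(299,268),.045),("c4",(386,170),(330,312),.04),("pad",(227,254),(245,181),.011),("eyeA",(185,266),(233,156),.06),("eyeB",(263,229),(258,197),.06),("rest",(312,203),(290,240),.03),("mug",(358,240),(226,250),.05),("roll",(303,290),(185,208),.05),("torch",(386,219),(255,291),.02),("green",(288,149),(377,230),.03),("yel",(327,121),(437,275),.03),("yel2",(424,194),(285,340),.03),("jar",(144,232),(272,138),.03),("stamp",(196,345),(167,160),.03)]:
    print(n,np.round(pix(C,a,z)[0][:2]*1e3),np.round(pix(D,b,z)[0][:2]*1e3))
im=cv2.imread("pics/scene0.png")[100:330,120:480]; sd=cv2.imread("pics/side0.png")[130:350,180:480]
cv2.imwrite("pics/c1.png",cv2.resize(im,(800,511),interpolation=3));cv2.imwrite("pics/c2.png",cv2.resize(sd,(800,586),interpolation=3))
E
```

```text
c1 [436. 232.] [431. 244.]
c2 [406. 382.] [405. 383.]
c3 [575. 242.] [573. 241.]
c4 [586. 381.] [589. 392.]
pad [ 490. -174.] [ 485. -171.]
eyeA [ 481. -295.] [ 481. -250.]
eyeB [522. -71.] [521. -38.]
rest [524. 117.] [526. 135.]
mug [716.  95.] [704.  85.]
roll [ 728. -122.] [ 722. -123.]
torch [706. 234.] [701. 224.]
green [295. 236.] [291. 240.]
yel [276. 444.] [271. 452.]
yel2 [724. 389.] [723. 390.]
jar [ 287. -304.] [ 293. -299.]
stamp [ 659. -393.] [ 658. -383.]
```

View pics/c2.png

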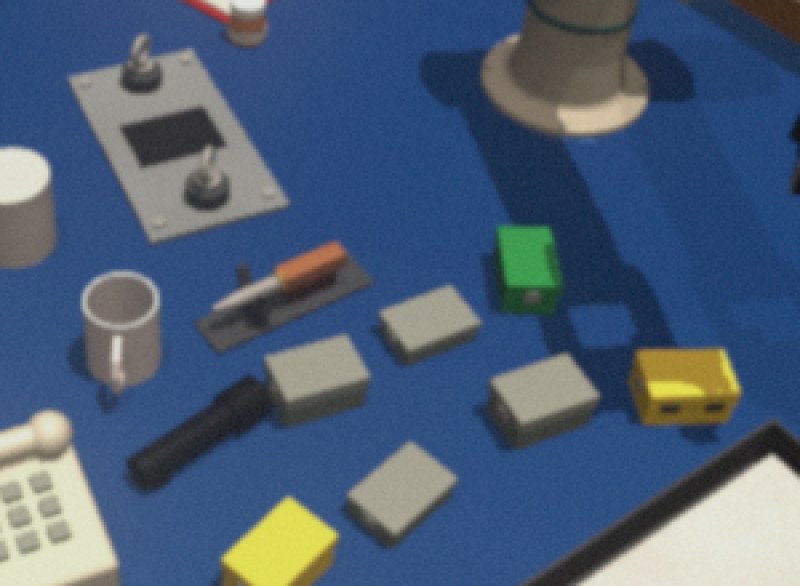

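Run:
```python
from h import *
D=cam("side"); a,b=pix(D,[(297.4,229.8),(261.8,246.3)],.042); print(a,b,np.linalg.norm(b-a),np.arctan2(*(b-a)[1::-1]))
st(); plan([.50,.12,.32],2.9)
```

```text
[0.49191104 0.12301952 0.042     ] [0.61163101 0.12063793 0.042     ] 0.11974365979024057 -0.019890428386443258
t 0.1 tcp [202.8 484.  230.6] yaw 2.745 tilt [-0.001 -0.001] F [-0.1 -0.  -0.3] M [-0.02 -0.03  0.01] grip 85.5 J [ 1.1   0.05  1.4  -0.    1.69 -0.07]
shift [-414.8 -220.9  -89.2] rot [-0.001 -0.    -0.155]
```

View pics/c1.png

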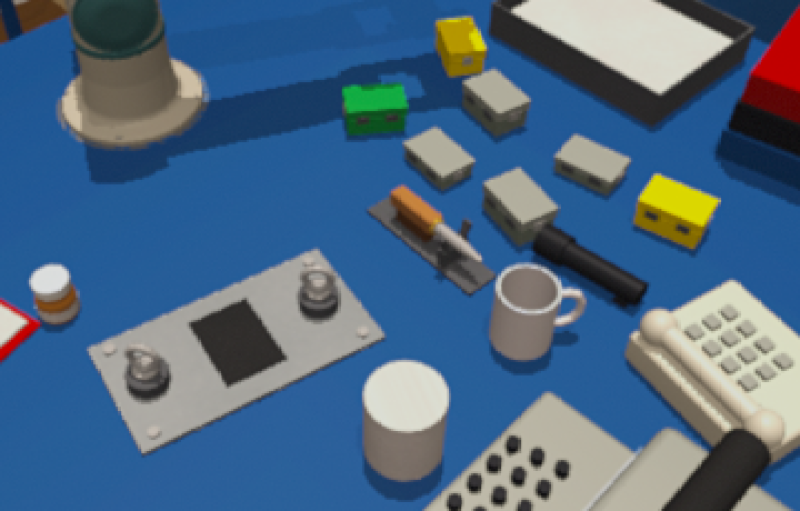

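Call:
send_rows --series '[{"z":-50},{"x":-45,"y":-20,"z":-89},{"x":-90,"y":-42,"z":-119},{"x":-135,"y":-64,"z":-119},{"x":-180,"y":-86,"z":-119}]'

```text
invalid input
```

Call:
send_rows --series '[{"x":-45,"y":-21},{"x":-90,"y":-42},{"x":-135,"y":-63},{"x":-180,"y":-84},{"x":-225,"y":-105}]'

```text
invalid input
```

Call:
send_rows --series '[{"x":-20,"y":-45},{"x":-40,"y":-90},{"x":-73,"y":-130},{"x":-73,"y":-130}]'

```text
invalid input
```

Run:
```python
from h import *
st(); C=cam("wrist"); im=env.snapshot("wrist"); cv2.imwrite("pics/w1.png",im)
np.savez("pics/w1.npz",*C)
cv2.imwrite("pics/w1b.png",cv2.resize(im,(800,600),interpolation=3))
```

```text
t 0.1 tcp [202.8 484.  230.6] yaw 2.745 tilt [-0.001 -0.001] F [-0.1 -0.  -0.3] M [-0.02 -0.03  0.01] grip 85.5 J [ 1.1   0.05  1.4  -0.    1.69 -0.07]
```

View pics/w1b.png

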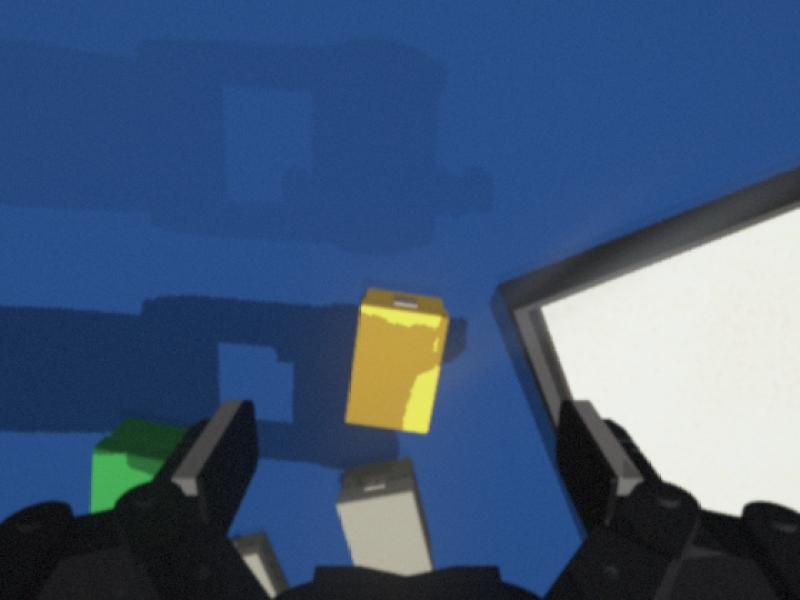

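Call:
send_rows --series '[{"x":0,"y":0,"z":-45,"ax":0,"ay":0,"az":0,"grip":85},{"x":-20,"y":-18,"z":-85,"ax":0,"ay":0,"az":0,"grip":85},{"x":-50,"y":-45,"z":-110,"ax":0,"ay":0,"az":0,"grip":85},{"x":-83,"y":-77,"z":-120,"ax":0,"ay":0,"az":0,"grip":85},{"x":-116,"y":-108,"z":-120,"ax":0,"ay":0,"az":0,"grip":85}]'

```text
time: 0.65
tcp_pos: [0.2686, 0.3386, 0.3531]
orientation: [[-0.923, 0.386, 0.002], [0.386, 0.923, 0.002], [-0.001, 0.003, -1.0]]
ft_force: [0.7, 0.1, -0.6]
grip_width: 0.0852
```

Call:
send_rows --series '[{"x":-34,"y":-32,"z":0,"ax":0,"ay":0,"az":0,"grip":85},{"x":-68,"y":-64,"z":0,"ax":0,"ay":0,"az":0,"grip":85},{"x":-102,"y":-96,"z":0,"ax":0,"ay":0,"az":0,"grip":85},{"x":-136,"y":-128,"z":0,"ax":0,"ay":0,"az":0,"grip":85},{"x":-170,"y":-160,"z":0,"ax":0,"ay":0,"az":0,"grip":85}]'

```text
time: 1.15
tcp_pos: [0.3633, 0.1247, 0.3512]
orientation: [[-0.922, 0.386, 0.0], [0.386, 0.922, 0.0], [-0.0, 0.0, -1.0]]
ft_force: [0.5, 0.1, -0.1]
grip_width: 0.085
```

Call:
send_rows --series '[{"x":-34,"y":-32,"z":0,"ax":0,"ay":0,"az":0.145,"grip":85},{"x":-68,"y":-64,"z":0,"ax":0,"ay":0,"az":0.29,"grip":85},{"x":-101,"y":-94,"z":0,"ax":0,"ay":0,"az":0.435,"grip":85},{"x":-101,"y":-94,"z":0,"ax":0,"ay":0,"az":0.58,"grip":85},{"x":-101,"y":-94,"z":0,"ax":0,"ay":0,"az":0.725,"grip":85}]'

```text
time: 1.65
tcp_pos: [0.4201, -0.0006, 0.3507]
orientation: [[-0.426, 0.905, -0.001], [0.905, 0.426, 0.0], [0.001, -0.001, -1.0]]
ft_force: [-0.2, 0.9, -0.0]
grip_width: 0.0851
```

Call:
send_rows --series '[{"x":0,"y":0,"z":0,"ax":0,"ay":0,"az":0.145,"grip":85},{"x":0,"y":0,"z":0,"ax":0,"ay":0,"az":0.29,"grip":85},{"x":0,"y":0,"z":0,"ax":0,"ay":0,"az":0.435,"grip":85},{"x":0,"y":0,"z":0,"ax":0,"ay":0,"az":0.58,"grip":85},{"x":0,"y":0,"z":0,"ax":0,"ay":0,"az":0.725,"grip":85}]'

```text
time: 2.15
tcp_pos: [0.4198, 0.0008, 0.351]
orientation: [[0.278, 0.961, -0.001], [0.961, -0.278, 0.0], [-0.0, -0.001, -1.0]]
ft_force: [0.5, -0.0, 0.4]
grip_width: 0.0847
```

Call:
send_rows --series '[{"x":0,"y":0,"z":0,"ax":0,"ay":0,"az":0.145,"grip":85},{"x":0,"y":0,"z":0,"ax":0,"ay":0,"az":0.29,"grip":85},{"x":0,"y":0,"z":0,"ax":0,"ay":0,"az":0.435,"grip":85},{"x":0,"y":0,"z":0,"ax":0,"ay":0,"az":0.58,"grip":85},{"x":0,"y":0,"z":0,"ax":0,"ay":0,"az":0.725,"grip":85}]'

```text
time: 2.65
tcp_pos: [0.4198, 0.0008, 0.351]
orientation: [[0.845, 0.534, -0.0], [0.534, -0.845, 0.0], [-0.0, -0.0, -1.0]]
ft_force: [-0.3, 0.5, 0.4]
grip_width: 0.085
```

Call:
send_rows --series '[{"x":0,"y":0,"z":0,"ax":0,"ay":0,"az":0.145,"grip":85},{"x":0,"y":0,"z":0,"ax":0,"ay":0,"az":0.29,"grip":85},{"x":0,"y":0,"z":0,"ax":0,"ay":0,"az":0.435,"grip":85},{"x":0,"y":0,"z":0,"ax":0,"ay":0,"az":0.57,"grip":85},{"x":0,"y":0,"z":0,"ax":0,"ay":0,"az":0.57,"grip":85}]'

```text
time: 3.15
tcp_pos: [0.4198, 0.0008, 0.3511]
orientation: [[1.0, -0.001, -0.0], [-0.001, -1.0, 0.0], [-0.0, -0.0, -1.0]]
ft_force: [0.7, 0.3, -0.5]
grip_width: 0.0853
```

Run:
```python
from h import *
st(); C=cam("wrist"); im=env.snapshot("wrist"); cv2.imwrite("pics/w1.png",im)
np.savez("pics/w1.npz",*C)
cv2.imwrite("pics/w1b.png",cv2.resize(im,(800,600),interpolation=3))
```

```text
t 3.15 tcp [419.8   0.8 351.1] yaw -0.001 tilt [-0.  0.] F [ 0.7  0.3 -0.5] M [-0.05  0.    0.02] grip 85.3 J [-0.09 -0.24  1.43  0.    1.94  1.49]
```

View pics/w1b.png

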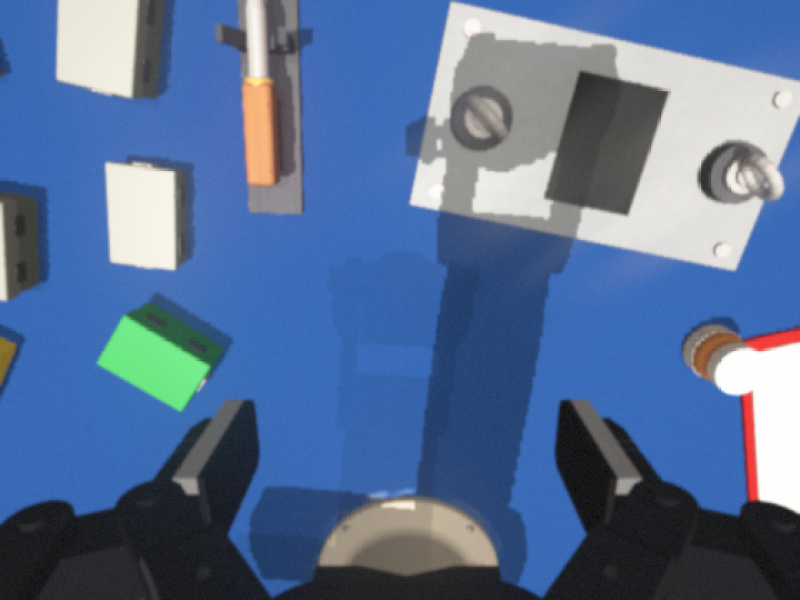

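Run:
```python
from h import *
z=np.load("pics/w1.npz"); C=[z[k] for k in z.files]; im=cv2.imread("pics/w1.png"); s=.7
p=pix(C,np.array([(585,72),(667,90),(627,215),(546,198)])*s,.011)
c=p.mean(0); e=[np.linalg.norm(p[i]-p[i-1])*1e3 for i in range(4)]
v=(p[0]+p[1]-p[2]-p[3])/2; w=(p[0]+p[3]-p[1]-p[2])/2
ya=np.arctan2(v[1],v[0]); print("pad",c*1e3,e,ya,np.arctan2(w[1],w[0])-np.pi/2)
y=np.array([-np.sin(ya),np.cos(ya),0])
for n,sg in(("L",1),("R",-1)):
    q=c+sg*.115*y; print(n,q[:2]*1e3,"socket top px",proj(C,[*q[:2],.03])/s,"loop px",proj(C,[*q[:2],.057])/s)
h=pix(C,np.array([(259,85),(262,184),(256,0)])*s,.042); print("handle ends",h*1e3, np.linalg.norm(h[0]-h[1]))
a=im[45:125,295:385];b=im[80:160,480:560]
a=cv2.resize(a,(400,400),interpolation=3);b=cv2.resize(b,(400,400),interpolation=3)
a=cv2.convertScaleAbs(a,alpha=1.8)
cv2.imwrite("pics/eyes.png",np.hstack([a,b]))
```

```text
pad [ 485.82949673 -177.3325665    11.        ] [np.float64(109.0200132082573), np.float64(73.63329128701689), np.float64(109.44961298868658), np.float64(77.92681135243885)] -0.20688892472516263 -0.19874401528946395
L [509.45235606 -64.78497427] socket top px [[483.49489904 117.4551152 ]] loop px [[488.3103599  116.62028384]]
R [ 462.20663739 -289.88015873] socket top px [[739.91814657 174.91317613]] loop px [[759.96251721 177.55711724]]
handle ends [[533.90410152 118.59488478  42.        ]
 [455.88884495 122.96779476  42.        ]
 [594.36956529 115.53151288  42.        ]] 0.07813771559918394
```

View pics/eyes.png

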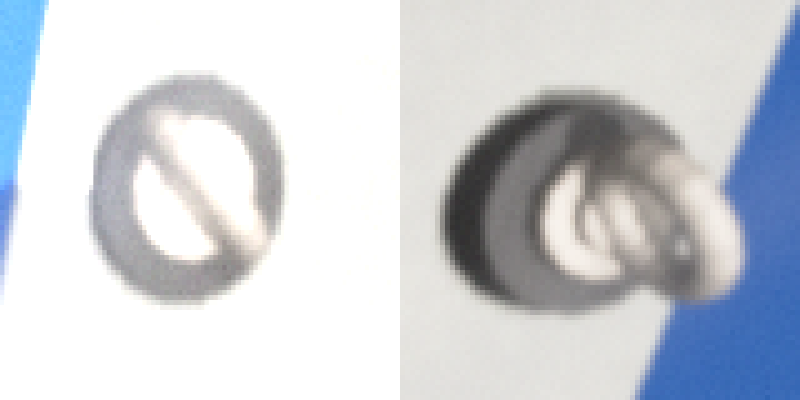

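Call:
send_rows --series '[{"x":17,"y":-24,"z":36,"ax":0,"ay":0,"az":0.02,"grip":85},{"x":34,"y":-48,"z":72,"ax":0,"ay":0,"az":0.04,"grip":85},{"x":51,"y":-72,"z":108,"ax":0,"ay":0,"az":0.054,"grip":85},{"x":68,"y":-96,"z":144,"ax":0,"ay":0,"az":0.054,"grip":85},{"x":85,"y":-119,"z":180,"ax":0,"ay":0,"az":0.054,"grip":85}]'

```text
time: 3.7
tcp_pos: [0.5053, 0.1209, 0.1698]
orientation: [[0.999, -0.05, 0.0], [-0.05, -0.999, 0.0], [0.0, -0.0, -1.0]]
ft_force: [0.2, -0.5, 0.8]
grip_width: 0.0847
```

Run:
```python
from h import *
st(); C=cam("wrist"); im=env.snapshot("wrist"); cv2.imwrite("pics/w2.png",im)
np.savez("pics/w2.npz",*C)
```

```text
t 3.7 tcp [505.3 120.9 169.8] yaw -0.05 tilt [0. 0.] F [ 0.2 -0.5  0.8] M [0.01 0.03 0.02] grip 84.7 J [0.16 0.06 1.51 0.   1.57 1.78]
```

View pics/w2.png

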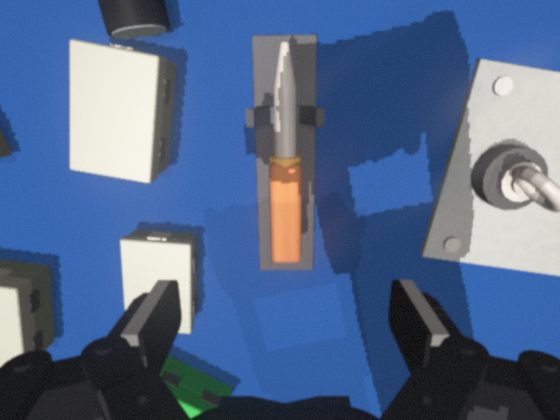

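Run:
```python
from h import *
z=np.load("pics/w2.npz"); C=[z[k] for k in z.files]
a=pix(C,[(286,262),(285.5,164)],.054);b=pix(C,[(285,40)],.042)
print(a*1e3,b*1e3); v=b[0]-a[0]; print(np.arctan2(v[1],v[0]), np.linalg.norm(v[:2]))
print(pix(C,[(286.5,36),(286.5,269)],.006)*1e3)
```

```text
[[457.37903009 121.45257531  54.        ]
 [534.84667693 118.09043454  54.        ]] [[617.41699453 114.38909791  42.        ]]
-0.04410763533366624 0.1601937663370945
[[624.58163207 112.81760874   6.        ]
 [426.70357105 122.23878214   6.        ]]
```

Call:
send_rows --series '[{"x":0,"y":1.5,"z":45,"ax":0,"ay":0,"az":-0.004,"grip":85},{"x":0,"y":1.5,"z":90,"ax":0,"ay":0,"az":-0.004,"grip":85},{"x":0,"y":1.5,"z":125,"ax":0,"ay":0,"az":-0.004,"grip":85},{"x":0,"y":1.5,"z":146,"ax":0,"ay":0,"az":-0.004,"grip":85},{"x":0,"y":1.5,"z":146,"ax":0,"ay":0,"az":-0.004,"grip":40}]' --newtons 70

```text
time: 4.25
tcp_pos: [0.5023, 0.1178, 0.0217]
orientation: [[0.999, -0.047, -0.007], [-0.047, -0.999, -0.001], [-0.007, 0.001, -1.0]]
ft_force: [0.0, 0.2, 0.3]
grip_width: 0.0728
```

Call:
send_rows --series '[{"x":0,"y":0,"z":0,"ax":0,"ay":0,"az":0,"grip":10},{"x":0,"y":0,"z":0,"ax":0,"ay":0,"az":0,"grip":10},{"x":0,"y":0,"z":0,"ax":0,"ay":0,"az":0,"grip":10},{"x":0,"y":0,"z":0,"ax":0,"ay":0,"az":0,"grip":10},{"x":0,"y":0,"z":0,"ax":0,"ay":0,"az":0,"grip":10}]'

```text
time: 4.75
tcp_pos: [0.5061, 0.1185, 0.0273]
orientation: [[0.999, -0.05, 0.004], [-0.05, -0.999, 0.001], [0.004, -0.001, -1.0]]
ft_force: [-0.9, 0.1, 7.0]
grip_width: 0.023
```

Call:
send_rows --series '[{"x":0,"y":0,"z":0,"ax":0,"ay":0,"az":0,"grip":10},{"x":0,"y":0,"z":0,"ax":0,"ay":0,"az":0,"grip":10}]'

```text
time: 4.95
tcp_pos: [0.5061, 0.1185, 0.0273]
orientation: [[0.999, -0.05, 0.004], [-0.05, -0.999, 0.001], [0.003, -0.001, -1.0]]
ft_force: [-0.6, -0.3, 6.6]
grip_width: 0.0227
```

Run:
```python
from h import *
st()
```

```text
t 4.95 tcp [506.1 118.5  27.3] yaw -0.05 tilt [0.004 0.001] F [-0.6 -0.3  6.6] M [-0.01  0.09  0.03] grip 22.7 J [0.16 0.21 1.65 0.   1.28 1.78]
```

Call:
send_rows --series '[{"x":0,"y":0,"z":-15,"ax":0,"ay":0,"az":0,"grip":10},{"x":0,"y":0,"z":-40,"ax":0,"ay":0,"az":0,"grip":10},{"x":0,"y":0,"z":-80,"ax":0,"ay":0,"az":0,"grip":10},{"x":0,"y":0,"z":-126,"ax":0,"ay":0,"az":0,"grip":10},{"x":0,"y":0,"z":-126,"ax":0,"ay":0,"az":0,"grip":10}]'

```text
time: 5.45
tcp_pos: [0.5079, 0.1188, 0.1589]
orientation: [[0.999, -0.05, 0.013], [-0.05, -0.999, 0.002], [0.013, -0.003, -1.0]]
ft_force: [1.7, 0.7, -1.8]
grip_width: 0.0231
```

Run:
```python
from h import *
st();plan([.475,-.055,.15],-.045)
```

```text
t 5.45 tcp [507.9 118.8 158.9] yaw -0.05 tilt [0.013 0.002] F [ 1.7  0.7 -1.8] M [ 0.02 -0.04  0.02] grip 23.1 J [0.16 0.07 1.53 0.   1.53 1.78]
shift [-24.3 175.2   8.2] rot [-0.003 -0.013 -0.005]
```

Call:
send_rows --series '[{"x":-15,"y":42,"z":-12,"ax":0,"ay":-0.006,"az":0,"grip":10},{"x":-29,"y":84,"z":-24,"ax":0,"ay":-0.013,"az":0,"grip":10},{"x":-43,"y":127,"z":-36,"ax":0,"ay":-0.013,"az":0,"grip":10},{"x":-57,"y":170,"z":-41,"ax":0,"ay":-0.013,"az":0,"grip":10},{"x":-71,"y":213,"z":-41,"ax":0,"ay":-0.013,"az":0,"grip":10}]'

```text
time: 5.95
tcp_pos: [0.4225, -0.0923, 0.1928]
orientation: [[0.999, -0.05, -0.011], [-0.05, -0.999, 0.0], [-0.011, 0.0, -1.0]]
ft_force: [1.3, -0.5, -1.8]
grip_width: 0.0231
```

Call:
send_rows --series '[{"x":-14,"y":42,"z":0,"ax":0,"ay":0,"az":0,"grip":10},{"x":-28,"y":84,"z":0,"ax":0,"ay":0,"az":0,"grip":10},{"x":-28,"y":84,"z":0,"ax":0,"ay":0,"az":0,"grip":10},{"x":-28,"y":84,"z":0,"ax":0,"ay":0,"az":0,"grip":10}]'

```text
time: 6.35
tcp_pos: [0.3906, -0.1739, 0.1922]
orientation: [[0.999, -0.052, -0.013], [-0.052, -0.999, 0.001], [-0.013, -0.001, -1.0]]
ft_force: [1.6, 0.2, -1.9]
grip_width: 0.023
```

Run:
```python
from h import *
st(); C=cam("wrist"); im=env.snapshot("wrist"); cv2.imwrite("pics/w3.png",im)
np.savez("pics/w3.npz",*C); cv2.imwrite("pics/w3b.png",cv2.resize(cv2.convertScaleAbs(im[0:300],alpha=1.3),(800,429),interpolation=3))
```

```text
t 6.35 tcp [ 390.6 -173.9  192.2] yaw -0.052 tilt [-0.013  0.001] F [ 1.6  0.2 -1.9] M [ 0.01 -0.06  0.03] grip 23.0 J [-0.5  -0.2   1.72 -0.01  1.64  1.12]
```

View pics/w3b.png

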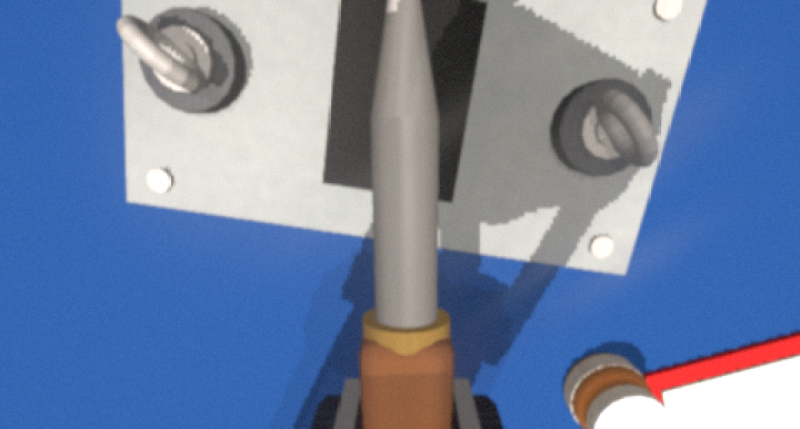

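```bash
cat > eye.py <<'E'
from h import *
S=4
def mask(C,c,az,h,off,shape):
    t=np.linspace(0,2*np.pi,60); u=np.array([np.cos(az+np.pi/2),np.sin(az+np.pi/2),0])
    P=np.array([c[0],c[1],.03+h+.025])+.017*(np.cos(t)[:,None]*u+np.sin(t)[:,None]*np.array([0,0,1]))
    q=proj(C,P); d=np.linalg.norm(P-C[2],axis=1); r=.005*C[0][0,0]/d
    m=np.zeros(shape,np.uint8)
    for (x,y),k in zip(q,r): cv2.circle(m,(int((x-off[0]+.5)*S*16),int((y-off[1]+.5)*S*16)),int(k*S*16),255,-1,shift=4)
    return m
def prep(C,im,c):
    p=proj(C,[c[0],c[1],.05])[0].astype(int); off=np.maximum(p-32,0); cr=im[off[1]:off[1]+64,off[0]:off[0]+64]
    cr=cv2.resize(cr,None,fx=S,fy=S,interpolation=cv2.INTER_CUBIC)
    g=cv2.GaussianBlur(cv2.cvtColor(cr,cv2.COLOR_BGR2GRAY),(0,0),3).astype(float)
    return off,cr,np.log(g+10)
def fit(views,c,azs,hs,dxy=(0,)):
    pr=[(C,)+prep(C,im,c) for C,im in views]; best=[]
    G=[(cv2.Sobel(g,cv2.CV_64F,1,0),cv2.Sobel(g,cv2.CV_64F,0,1)) for *_,g in pr]
    for az in azs:
      for h in hs:
       for dx in dxy:
        for dy in dxy:
         sc=0
         for (C,off,cr,g),(gx,gy) in zip(pr,G):
            m=mask(C,(c[0]+dx,c[1]+dy),az,h,off,g.shape)
            mf=cv2.GaussianBlur(m,(0,0),2).astype(float); nx=cv2.Sobel(mf,cv2.CV_64F,1,0);ny=cv2.Sobel(mf,cv2.CV_64F,0,1)
            n=np.hypot(nx,ny)+1e-6; sc+=np.sum(np.abs(gx*nx+gy*ny))/n.sum()
         best.append((sc,az,h,dx,dy))
    best.sort(reverse=True); b=best[0]; out=[]
    for C,off,cr,g in pr:
        m=mask(C,(c[0]+b[3],c[1]+b[4]),b[1],b[2],off,g.shape); o=cr.copy()
        cs,_=cv2.findContours(m,cv2.RETR_LIST,cv2.CHAIN_APPROX_NONE); cv2.drawContours(o,cs,-1,(0,0,255),1)
        o=cv2.copyMakeBorder(o,0,max(0,256-o.shape[0]),0,max(0,256-o.shape[1]),cv2.BORDER_CONSTANT); out.append(o)
    return best,np.hstack(out)
E
python3 - <<'E'
from eye import *
V=[]
for n in("w1","w3"):
    z=np.load(f"pics/{n}.npz"); V.append(([z[k] for k in z.files],cv2.imread(f"pics/{n}.png")))
C,s=V[1][0],.7
p=pix(C,np.array([(343,0),(325,183),(452,201),(486,4)])*s,.011); print(p*1e3) # pad edges w3
O=[]
for n,c in(("L",(.5095,-.065)),("R",(.4622,-.290))):
    b,o=fit(V,c,np.arange(-1.57,1.57,.06),np.arange(0,.0125,.002),(-.002,0,.002))
    print(n,[np.round(x,4).tolist() for x in b[:6]]); O.append(o)
cv2.imwrite("pics/fit.png",np.vstack(O))
E
```

```text
[[ 536.85947513 -147.16992354   11.        ]
 [ 439.44544235 -127.26919875   11.        ]
 [ 424.57807266 -204.25752357   11.        ]
 [ 530.86993596 -225.41186554   11.        ]]
L [[0.2719, -0.85, 0.006, 0.0, 0.002], [0.2679, -0.85, 0.004, 0.0, 0.002], [0.2653, -0.91, 0.01, -0.002, 0.002], [0.265, -0.85, 0.008, 0.0, 0.002], [0.2639, -1.21, 0.012, 0.002, 0.0], [0.2639, -0.85, 0.012, -0.002, 0.002]]
R [[0.2944, -1.03, 0.008, 0.0, 0.002], [0.2915, -1.03, 0.004, 0.0, 0.0], [0.2889, -1.09, 0.008, 0.0, 0.002], [0.2853, -1.03, 0.002, 0.0, -0.002], [0.285, -0.97, 0.002, 0.0, -0.002], [0.2845, -0.97, 0.004, 0.0, 0.0]]
```

View pics/fit.png

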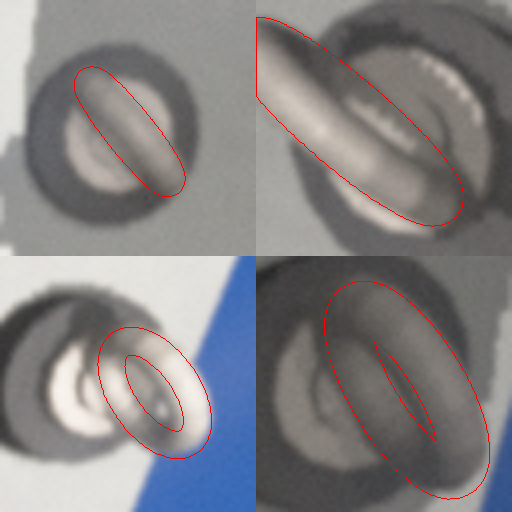

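Call:
send_rows --series '[{"x":46,"y":-9,"z":0,"ax":0,"ay":0.013,"az":-0.145,"grip":10},{"x":92,"y":-18,"z":0,"ax":0,"ay":0.013,"az":-0.29,"grip":10},{"x":138,"y":-27,"z":0,"ax":0,"ay":0.013,"az":-0.435,"grip":10},{"x":184,"y":-36,"z":0,"ax":0,"ay":0.013,"az":-0.58,"grip":10},{"x":233,"y":-45,"z":0,"ax":0,"ay":0.013,"az":-0.725,"grip":10}]'

```text
time: 6.9
tcp_pos: [0.6281, -0.1374, 0.189]
orientation: [[0.775, 0.632, -0.001], [0.632, -0.775, 0.005], [0.002, -0.005, -1.0]]
ft_force: [0.4, -0.3, -0.0]
grip_width: 0.0228
```

Call:
send_rows --series '[{"x":0,"y":0,"z":0,"ax":0,"ay":0,"az":-0.145,"grip":10},{"x":0,"y":0,"z":10,"ax":0,"ay":0,"az":-0.29,"grip":10},{"x":0,"y":0,"z":20,"ax":0,"ay":0,"az":-0.435,"grip":10},{"x":0,"y":0,"z":30,"ax":0,"ay":0,"az":-0.58,"grip":10},{"x":0,"y":0,"z":40,"ax":0,"ay":0,"az":-0.725,"grip":10}]'

```text
time: 7.4
tcp_pos: [0.6264, -0.1376, 0.1484]
orientation: [[0.161, 0.987, -0.002], [0.987, -0.161, 0.005], [0.005, -0.003, -1.0]]
ft_force: [-0.4, 0.6, -2.2]
grip_width: 0.0229
```

Call:
send_rows --series '[{"x":0,"y":0,"z":0,"ax":0,"ay":0,"az":-0.145,"grip":10},{"x":0,"y":0,"z":0,"ax":0,"ay":0,"az":-0.29,"grip":10},{"x":0,"y":0,"z":0,"ax":0,"ay":0,"az":-0.435,"grip":10},{"x":0,"y":0,"z":0,"ax":0,"ay":0,"az":-0.58,"grip":10},{"x":0,"y":0,"z":0,"ax":0,"ay":0,"az":-0.725,"grip":10}]'

```text
time: 7.9
tcp_pos: [0.6264, -0.1376, 0.149]
orientation: [[-0.534, 0.846, -0.002], [0.846, 0.534, 0.005], [0.005, 0.001, -1.0]]
ft_force: [-0.4, -0.5, -2.1]
grip_width: 0.0229
```

Call:
send_rows --series '[{"x":0,"y":0,"z":0,"ax":0,"ay":0,"az":-0.145,"grip":10},{"x":0,"y":0,"z":0,"ax":0,"ay":0,"az":-0.29,"grip":10},{"x":0,"y":0,"z":0,"ax":0,"ay":0,"az":-0.427,"grip":10},{"x":0,"y":0,"z":0,"ax":0,"ay":0,"az":-0.427,"grip":10},{"x":0,"y":0,"z":0,"ax":0,"ay":0,"az":-0.427,"grip":10}]'

```text
time: 8.4
tcp_pos: [0.6262, -0.1385, 0.1492]
orientation: [[-0.83, 0.558, -0.001], [0.558, 0.83, 0.005], [0.004, 0.003, -1.0]]
ft_force: [-0.5, -0.9, -2.3]
grip_width: 0.0227
```

Run:
```python
from h import *
st(); plan([.626,-.141,.046],2.55); plan([.559,-.0965,.046],2.55)
im=env.snapshot("wrist"); cv2.imwrite("pics/w4.png",im)
C=cam("wrist"); np.savez("pics/w4.npz",*C)
```

```text
t 8.4 tcp [ 626.2 -138.5  149.2] yaw 2.55 tilt [-0.001  0.005] F [-0.5 -0.9 -2.3] M [ 0.01 -0.01  0.01] grip 22.7 J [-0.28  0.42  1.14  0.    1.59 -1.26]
shift [ -1.6  -2.6 103.2] rot [ 0.003 -0.004  0.   ]
shift [ 78.8  -3.  103.5] rot [ 0.003 -0.004  0.   ]
```

Call:
send_rows --series '[{"x":0,"y":-1,"z":40,"ax":0.003,"ay":-0.004,"az":0,"grip":10},{"x":-1,"y":-2.5,"z":80,"ax":0.003,"ay":-0.004,"az":0,"grip":10},{"x":-1,"y":-2.5,"z":103,"ax":0.003,"ay":-0.004,"az":0,"grip":10},{"x":-1,"y":-2.5,"z":103,"ax":0.003,"ay":-0.004,"az":0,"grip":10}]'

```text
time: 8.85
tcp_pos: [0.6227, -0.141, 0.0417]
orientation: [[-0.83, 0.558, -0.008], [0.558, 0.83, 0.002], [0.008, -0.002, -1.0]]
ft_force: [-0.2, 0.1, -2.9]
grip_width: 0.0227
```

Run:
```python
from h import *
st(); plan([.559,-.0965,.046],2.55)
C=cam("wrist"); np.savez("pics/w4.npz",*C)
im=env.snapshot("wrist"); cv2.imwrite("pics/w4.png",im)
```

```text
t 8.85 tcp [ 622.7 -141.    41.7] yaw 2.55 tilt [-0.008  0.002] F [-0.2  0.1 -2.9] M [ 0.01 -0.01  0.04] grip 22.7 J [-0.28  0.5   1.25  0.    1.4  -1.26]
shift [77.7  1.3 -3.7] rot [-0.002 -0.008  0.   ]
```

View pics/w4.png

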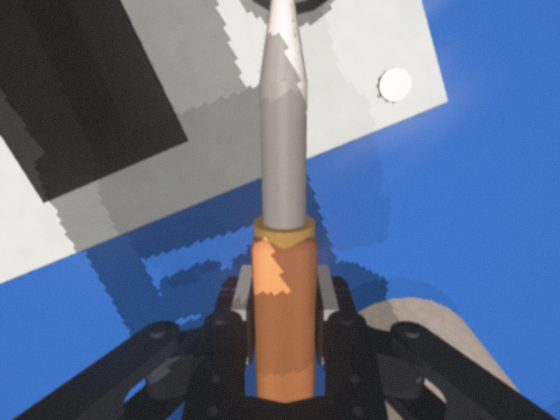

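Call:
send_rows --series '[{"x":15,"y":0,"z":0,"ax":0,"ay":0,"az":0,"grip":10},{"x":30,"y":0,"z":0,"ax":0,"ay":0,"az":0,"grip":10},{"x":45,"y":0,"z":0,"ax":0,"ay":0,"az":0,"grip":10},{"x":60,"y":0,"z":0,"ax":0,"ay":0,"az":0,"grip":10},{"x":70,"y":0,"z":0,"ax":0,"ay":0,"az":0,"grip":10}]'

```text
time: 9.4
tcp_pos: [0.5688, -0.1032, 0.049]
orientation: [[-0.83, 0.557, 0.007], [0.557, 0.83, -0.002], [-0.007, 0.003, -1.0]]
ft_force: [7.4, 0.1, -10.2]
grip_width: 0.0231
```

Call:
send_rows --series '[{"x":8,"y":0,"z":0,"ax":0,"ay":0,"az":0,"grip":10},{"x":8,"y":0,"z":0,"ax":0,"ay":0,"az":0,"grip":10}]'

```text
time: 9.6
tcp_pos: [0.5606, -0.0977, 0.0479]
orientation: [[-0.831, 0.556, 0.002], [0.556, 0.831, 0.001], [-0.001, 0.002, -1.0]]
ft_force: [-1.1, 4.2, -6.7]
grip_width: 0.023
```

Run:
```python
from h import *
st(); plan([.559,-.0965,.046],2.55)
C=cam("wrist"); np.savez("pics/w5.npz",*C)
im=env.snapshot("wrist"); cv2.imwrite("pics/w5.png",im)
```

```text
t 9.6 tcp [560.6 -97.7  47.9] yaw 2.551 tilt [0.002 0.001] F [-1.1  4.2 -6.7] M [ 0.46 -0.15 -0.25] grip 23.0 J [-0.24  0.31  1.49  0.    1.34 -1.22]
shift [2.  0.1 1.8] rot [0.002 0.001 0.001]
```

View pics/w5.png

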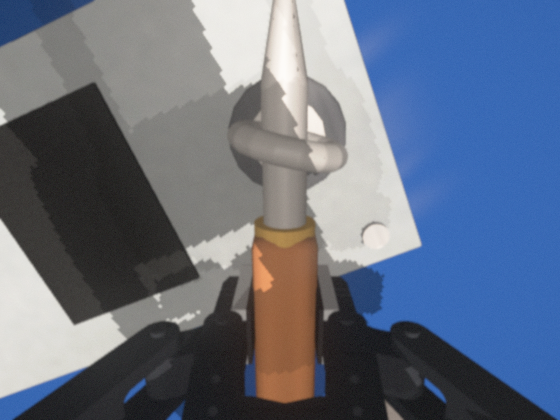

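Run:
```python
from h import *
s=env.read_state(); z=np.load("pics/w5.npz"); C=[z[k] for k in z.files]
print(pix(C,[(291,130)],.03)*1e3, s["orientation"].T@(pix(C,[(291,130)],.03)[0]-s["tcp_pos"])*1e3)
st()
```

```text
[[507.97516121 -60.14686064  30.        ]] [64.8319829   1.99578609 17.66986194]
t 9.65 tcp [560.7 -97.9  47.7] yaw 2.552 tilt [0.001 0.001] F [-0.2  2.5 -6.6] M [ 0.38 -0.12 -0.14] grip 22.7 J [-0.24  0.31  1.49  0.    1.34 -1.22]
```

Call:
send_rows --series '[{"x":1,"y":1,"z":2,"ax":0,"ay":0,"az":0,"grip":10},{"x":1,"y":1,"z":3,"ax":0,"ay":0,"az":0,"grip":10},{"x":1,"y":1,"z":3,"ax":0,"ay":0,"az":0,"grip":10}]' --newtons 100

```text
time: 9.95
tcp_pos: [0.5607, -0.0977, 0.0441]
orientation: [[-0.831, 0.556, 0.002], [0.556, 0.831, -0.001], [-0.002, 0.0, -1.0]]
ft_force: [-0.2, 0.5, -1.7]
grip_width: 0.0222
```

Call:
send_rows --series '[{"x":0.7,"y":-9,"z":0,"ax":0,"ay":0,"az":0.145,"grip":10},{"x":2.6,"y":-17.7,"z":0,"ax":0,"ay":0,"az":0.29,"grip":10},{"x":5.8,"y":-26.1,"z":0,"ax":0,"ay":0,"az":0.435,"grip":10},{"x":10.1,"y":-34,"z":0,"ax":0,"ay":0,"az":0.58,"grip":10},{"x":15.6,"y":-41.1,"z":0,"ax":0,"ay":0,"az":0.725,"grip":10}]'

```text
time: 10.45
tcp_pos: [0.5244, -0.1234, 0.0439]
orientation: [[-0.247, 0.969, 0.001], [0.969, 0.247, -0.001], [-0.001, 0.001, -1.0]]
ft_force: [0.0, -0.5, -2.3]
grip_width: 0.0219
```

Call:
send_rows --series '[{"x":0.7,"y":-9,"z":0.1,"ax":0,"ay":0,"az":0.145,"grip":10},{"x":2.6,"y":-17.7,"z":0.3,"ax":0,"ay":0,"az":0.29,"grip":10},{"x":5.8,"y":-26.1,"z":0.4,"ax":0,"ay":0,"az":0.435,"grip":10},{"x":10.1,"y":-34,"z":0.5,"ax":0,"ay":0,"az":0.58,"grip":10},{"x":15.6,"y":-41.1,"z":0.7,"ax":0,"ay":0,"az":0.725,"grip":10}]'

```text
time: 10.95
tcp_pos: [0.4812, -0.1189, 0.0436]
orientation: [[0.458, 0.889, 0.003], [0.889, -0.458, -0.001], [0.0, 0.003, -1.0]]
ft_force: [2.4, 0.0, -2.7]
grip_width: 0.0225
```

Run:
```python
from h import *
st()
C=cam("wrist"); np.savez("pics/w6.npz",*C)
im=env.snapshot("wrist"); cv2.imwrite("pics/w6.png",im)
```

```text
t 10.95 tcp [ 481.2 -118.9   43.6] yaw 1.095 tilt [ 0.003 -0.001] F [ 2.4  0.  -2.7] M [-0.09 -0.31  0.06] grip 22.5 J [-0.32  0.12  1.72 -0.    1.3   0.16]
```

View pics/w6.png

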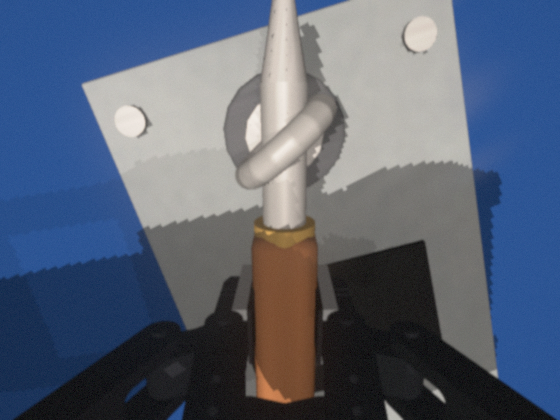

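Call:
send_rows --series '[{"x":0.7,"y":-9,"z":0.1,"ax":0,"ay":0,"az":0.145,"grip":10},{"x":2.6,"y":-17.7,"z":0.3,"ax":0,"ay":0,"az":0.29,"grip":10},{"x":5.8,"y":-26.1,"z":0.4,"ax":0,"ay":0,"az":0.435,"grip":10},{"x":10.1,"y":-34,"z":0.5,"ax":0,"ay":0,"az":0.58,"grip":10},{"x":15.6,"y":-41.1,"z":0.7,"ax":0,"ay":0,"az":0.725,"grip":10}]'

```text
time: 11.5
tcp_pos: [0.4513, -0.0859, 0.0427]
orientation: [[0.931, 0.365, 0.001], [0.365, -0.931, -0.001], [0.001, 0.001, -1.0]]
ft_force: [-0.1, 0.7, -0.4]
grip_width: 0.0224
```

Call:
send_rows --series '[{"x":0.7,"y":-9,"z":0.1,"ax":0,"ay":0,"az":0.145,"grip":10},{"x":2.6,"y":-17.7,"z":0.3,"ax":0,"ay":0,"az":0.29,"grip":10},{"x":5.8,"y":-26.1,"z":0.4,"ax":0,"ay":0,"az":0.435,"grip":10},{"x":10.1,"y":-34,"z":0.5,"ax":0,"ay":0,"az":0.58,"grip":10},{"x":15.6,"y":-41.1,"z":0.7,"ax":0,"ay":0,"az":0.725,"grip":10}]'

```text
time: 12.0
tcp_pos: [0.4506, -0.0412, 0.0419]
orientation: [[0.939, -0.344, 0.0], [-0.344, -0.939, 0.0], [0.0, -0.0, -1.0]]
ft_force: [-1.5, 2.0, 0.9]
grip_width: 0.0222
```

Run:
```python
from eye import *
st(); s=env.read_state()
C=cam("wrist"); np.savez("pics/w7.npz",*C)
im=env.snapshot("wrist"); cv2.imwrite("pics/w7.png",im)
# residual moment about screw axis (0.509,-0.062)
F=s["ft_force"]-np.array([0,0,-2.]); r=s["tcp_pos"]-np.array([.509,-.062,.058]); print("Mz@axis",(s["torque"]+np.cross(r,F))[2])
b,o=fit([(C,im)],(.509,-.062),np.arange(-1.57,1.57,.05),np.arange(0,.009,.001),(-.002,0,.002))
print([np.round(x,4).tolist() for x in b[:5]])
```

```text
t 12.0 tcp [450.6 -41.2  41.9] yaw -0.351 tilt [0. 0.] F [-1.5  2.   0.9] M [0.17 0.2  0.23] grip 22.2 J [-0.17  0.01  1.84  0.    1.3   1.75]
Mz@axis 0.13984065607024174
[[0.1003, 0.43, 0.008, -0.002, 0.0], [0.0987, 0.43, 0.007, -0.002, 0.0], [0.0959, 0.43, 0.006, -0.002, 0.0], [0.0918, 0.43, 0.005, -0.002, 0.0], [0.0915, 0.33, 0.0, 0.0, -0.002]]
```

Call:
send_rows --series '[{"x":0.7,"y":-9,"z":0.1,"ax":0,"ay":0,"az":0.145,"grip":10},{"x":2.6,"y":-17.7,"z":0.3,"ax":0,"ay":0,"az":0.29,"grip":10},{"x":5.8,"y":-26.1,"z":0.4,"ax":0,"ay":0,"az":0.435,"grip":10},{"x":10.1,"y":-34,"z":0.5,"ax":0,"ay":0,"az":0.58,"grip":10},{"x":15.6,"y":-41.1,"z":0.7,"ax":0,"ay":0,"az":0.725,"grip":10}]'

```text
time: 12.55
tcp_pos: [0.4789, -0.0078, 0.0409]
orientation: [[0.479, -0.878, -0.001], [-0.878, -0.479, 0.0], [-0.001, 0.001, -1.0]]
ft_force: [-8.0, 1.0, 3.6]
grip_width: 0.022
```

Call:
send_rows --series '[{"x":0.7,"y":-9,"z":0.1,"ax":0,"ay":0,"az":0.145,"grip":10},{"x":0.7,"y":-9,"z":0.1,"ax":0,"ay":0,"az":0.145,"grip":10}]'

```text
time: 12.75
tcp_pos: [0.4858, -0.0046, 0.0403]
orientation: [[0.353, -0.936, -0.006], [-0.936, -0.353, -0.002], [-0.0, 0.006, -1.0]]
ft_force: [-14.3, -0.2, 8.0]
grip_width: 0.0222
```

Run:
```python
from eye import *
st(); s=env.read_state()
C=cam("wrist"); np.savez("pics/w7.npz",*C)
im=env.snapshot("wrist"); cv2.imwrite("pics/w7.png",im)
b,o=fit([(C,im)],(.509,-.062),np.arange(-1.57,1.57,.05),np.arange(0,.009,.001),(-.002,0,.002))
print([np.round(x,4).tolist() for x in b[:5]])
```

```text
t 12.75 tcp [485.8  -4.6  40.3] yaw -1.21 tilt [-0.006 -0.002] F [-14.3  -0.2   8. ] M [-0.32  1.96  2.99] grip 22.2 J [-0.08  0.11  1.74 -0.    1.3   2.7 ]
[[0.1029, -0.32, 0.0, 0.0, 0.0], [0.0997, -0.32, 0.001, 0.0, 0.0], [0.0932, -0.32, 0.002, 0.0, 0.0], [0.0905, -0.27, 0.0, 0.0, 0.002], [0.0887, -0.27, 0.0, 0.0, 0.0]]
```

Call:
send_rows --series '[{"x":0.7,"y":9,"z":0,"ax":0,"ay":0,"az":-0.145,"grip":10},{"x":2.6,"y":17.7,"z":0,"ax":0,"ay":0,"az":-0.29,"grip":10},{"x":5.8,"y":26.1,"z":0,"ax":0,"ay":0,"az":-0.435,"grip":10},{"x":10.1,"y":34,"z":0,"ax":0,"ay":0,"az":-0.58,"grip":10},{"x":10.1,"y":34,"z":0,"ax":0,"ay":0,"az":-0.58,"grip":10}]'

```text
time: 13.3
tcp_pos: [0.4589, -0.0267, 0.0408]
orientation: [[0.806, -0.592, 0.001], [-0.592, -0.806, -0.0], [0.001, -0.0, -1.0]]
ft_force: [0.1, -0.4, -1.3]
grip_width: 0.0222
```

Call:
send_rows --series '[{"x":-15,"y":0,"z":0,"ax":0,"ay":0,"az":0,"grip":10},{"x":-35,"y":0,"z":0,"ax":0,"ay":0,"az":0,"grip":10},{"x":-55,"y":0,"z":0,"ax":0,"ay":0,"az":0,"grip":10},{"x":-75,"y":0,"z":0,"ax":0,"ay":0,"az":0,"grip":10},{"x":-85,"y":0,"z":0,"ax":0,"ay":0,"az":0,"grip":10}]'

```text
time: 13.8
tcp_pos: [0.3902, 0.0254, 0.0406]
orientation: [[0.803, -0.596, 0.001], [-0.596, -0.803, 0.0], [0.001, -0.001, -1.0]]
ft_force: [0.3, 0.5, -2.0]
grip_width: 0.0221
```

Call:
send_rows --series '[{"x":0,"y":0,"z":-30,"ax":0,"ay":0,"az":0,"grip":10},{"x":0,"y":0,"z":-70,"ax":0,"ay":0,"az":0,"grip":10},{"x":0,"y":0,"z":-110,"ax":0,"ay":0,"az":0,"grip":10},{"x":0,"y":0,"z":-110,"ax":0,"ay":0,"az":0,"grip":10}]'

```text
time: 14.2
tcp_pos: [0.394, 0.0246, 0.1568]
orientation: [[0.803, -0.596, 0.012], [-0.596, -0.803, -0.0], [0.01, -0.007, -1.0]]
ft_force: [-0.3, 0.5, -1.0]
grip_width: 0.0224
```

Run:
```python
from h import *
st(); s=env.read_state(); C=cam("wrist"); np.savez("pics/w8.npz",*C); cv2.imwrite("pics/w8.png",env.snapshot("wrist"))
plan([.555,-.373,.15],2.4)
D=cam("scene");print(pix(D,[(90,312),(120,350),(47,281)],.03)*1e3)
```

```text
t 14.2 tcp [394.   24.6 156.8] yaw -0.639 tilt [ 0.012 -0.   ] F [-0.3  0.5 -1. ] M [ 0.02 -0.02 -0.01] grip 22.4 J [-0.03 -0.31  1.88 -0.    1.56  2.18]
shift [367.4 222.4   5. ] rot [ 0.009 -0.007 -3.039]
[[ 418.10327809 -529.87160352   30.        ]
 [ 553.34948224 -524.89923275   30.        ]
 [ 261.98896246 -568.92518084   30.        ]]
```

Call:
send_rows --series '[{"x":40,"y":24,"z":0,"ax":0,"ay":0,"az":-0.145,"grip":10},{"x":80,"y":48,"z":0,"ax":0,"ay":0,"az":-0.29,"grip":10},{"x":120,"y":72,"z":0,"ax":0,"ay":0,"az":-0.435,"grip":10},{"x":160,"y":96,"z":0,"ax":0,"ay":0,"az":-0.58,"grip":10},{"x":200,"y":120,"z":0,"ax":0,"ay":0,"az":-0.725,"grip":10}]'

```text
time: 14.75
tcp_pos: [0.4777, -0.1872, 0.1488]
orientation: [[0.998, 0.055, -0.001], [0.055, -0.998, 0.001], [-0.001, -0.001, -1.0]]
ft_force: [0.9, 0.4, -1.4]
grip_width: 0.0225
```

Call:
send_rows --series '[{"x":0,"y":0,"z":0,"ax":0,"ay":0,"az":-0.145,"grip":10},{"x":0,"y":0,"z":0,"ax":0,"ay":0,"az":-0.29,"grip":10},{"x":0,"y":0,"z":0,"ax":0,"ay":0,"az":-0.435,"grip":10},{"x":0,"y":0,"z":0,"ax":0,"ay":0,"az":-0.58,"grip":10},{"x":0,"y":0,"z":0,"ax":0,"ay":0,"az":-0.725,"grip":10}]'

```text
time: 15.25
tcp_pos: [0.4772, -0.1855, 0.1486]
orientation: [[0.711, 0.703, -0.002], [0.703, -0.711, 0.001], [-0.001, -0.002, -1.0]]
ft_force: [0.1, -0.5, -1.8]
grip_width: 0.0224
```

Call:
send_rows --series '[{"x":0,"y":0,"z":0,"ax":0,"ay":0,"az":-0.145,"grip":10},{"x":0,"y":0,"z":0,"ax":0,"ay":0,"az":-0.29,"grip":10},{"x":0,"y":0,"z":0,"ax":0,"ay":0,"az":-0.435,"grip":10},{"x":0,"y":0,"z":0,"ax":0,"ay":0,"az":-0.58,"grip":10},{"x":0,"y":0,"z":0,"ax":0,"ay":0,"az":-0.725,"grip":10}]'

```text
time: 15.75
tcp_pos: [0.4772, -0.1854, 0.1486]
orientation: [[0.066, 0.998, -0.002], [0.998, -0.066, 0.001], [0.001, -0.002, -1.0]]
ft_force: [-0.1, 0.3, -2.0]
grip_width: 0.0222
```

Call:
send_rows --series '[{"x":0,"y":0,"z":0,"ax":0,"ay":0,"az":-0.145,"grip":10},{"x":0,"y":0,"z":0,"ax":0,"ay":0,"az":-0.29,"grip":10},{"x":0,"y":0,"z":0,"ax":0,"ay":0,"az":-0.435,"grip":10},{"x":0,"y":0,"z":0,"ax":0,"ay":0,"az":-0.58,"grip":10},{"x":0,"y":0,"z":0,"ax":0,"ay":0,"az":-0.725,"grip":10}]'

```text
time: 16.25
tcp_pos: [0.4772, -0.1854, 0.1487]
orientation: [[-0.613, 0.79, -0.002], [0.79, 0.613, 0.001], [0.002, -0.001, -1.0]]
ft_force: [-0.3, 0.3, -1.9]
grip_width: 0.0226
```

Run:
```python
from h import *
st(); plan([.555,-.373,.15],2.4)
```

```text
t 16.25 tcp [ 477.2 -185.4  148.7] yaw 2.23 tilt [-0.002  0.001] F [-0.3  0.3 -1.9] M [-0.02 -0.03  0.02] grip 22.6 J [-0.44  0.06  1.56  0.    1.53 -1.1 ]
shift [-195.9  -53.4   -1.7] rot [-0.001 -0.002 -0.17 ]
```

Call:
send_rows --series '[{"x":-45,"y":-12,"z":0,"ax":0,"ay":0,"az":-0.06,"grip":10},{"x":-90,"y":-24,"z":0,"ax":0,"ay":0,"az":-0.12,"grip":10},{"x":-135,"y":-36,"z":0,"ax":0,"ay":0,"az":-0.17,"grip":10},{"x":-180,"y":-48,"z":0,"ax":0,"ay":0,"az":-0.17,"grip":10},{"x":-196,"y":-53,"z":0,"ax":0,"ay":0,"az":-0.17,"grip":10}]'

```text
time: 16.75
tcp_pos: [0.5545, -0.3767, 0.1469]
orientation: [[-0.732, 0.682, -0.002], [0.682, 0.732, 0.001], [0.003, -0.001, -1.0]]
ft_force: [1.1, 0.2, -2.9]
grip_width: 0.0224
```

Call:
send_rows --series '[{"x":0,"y":0,"z":40,"ax":0,"ay":0,"az":0,"grip":10},{"x":0,"y":0,"z":80,"ax":0,"ay":0,"az":0,"grip":10},{"x":0,"y":0,"z":104,"ax":0,"ay":0,"az":0,"grip":10},{"x":0,"y":0,"z":104,"ax":0,"ay":0,"az":0,"grip":10},{"x":0,"y":0,"z":104,"ax":0,"ay":0,"az":0,"grip":10}]'

```text
time: 17.25
tcp_pos: [0.5547, -0.3732, 0.0459]
orientation: [[-0.734, 0.68, -0.0], [0.68, 0.734, 0.001], [0.001, 0.0, -1.0]]
ft_force: [-0.1, -0.3, -0.9]
grip_width: 0.0227
```

Run:
```python
from eye import *
st(); plan([.509,-.331,.044],2.4)
C=cam("wrist"); np.savez("pics/w9.npz",*C)
im=env.snapshot("wrist"); cv2.imwrite("pics/w9.png",im)
print(proj(C,[[.463,-.289,.03],[.463,-.289,.058]]))
```

```text
t 17.25 tcp [ 554.7 -373.2   45.9] yaw 2.394 tilt [-0.     0.001] F [-0.1 -0.3 -0.9] M [-0.01 -0.06  0.04] grip 22.7 J [-0.65  0.58  1.14  0.    1.43 -1.47]
shift [62.2 -0.1  1.9] rot [ 0.    -0.001 -0.006]
[[285.84746323 -31.1971696 ]
 [286.14108108 -60.65959784]]
```

Insert.

Call:
send_rows --series '[{"x":15,"y":0,"z":1,"ax":0,"ay":0,"az":0,"grip":10},{"x":30,"y":0,"z":1,"ax":0,"ay":0,"az":0,"grip":10},{"x":45,"y":0,"z":1,"ax":0,"ay":0,"az":0,"grip":10},{"x":58,"y":0,"z":1,"ax":0,"ay":0,"az":0,"grip":10},{"x":62,"y":0,"z":1,"ax":0,"ay":0,"az":0,"grip":10}]'

```text
time: 17.8
tcp_pos: [0.5099, -0.3312, 0.0478]
orientation: [[-0.734, 0.679, 0.004], [0.679, 0.734, -0.002], [-0.004, 0.001, -1.0]]
ft_force: [1.3, -0.3, -3.6]
grip_width: 0.0218
```

Call:
send_rows --series '[{"x":0,"y":0,"z":0,"ax":0,"ay":0,"az":0,"grip":10},{"x":0,"y":0,"z":0,"ax":0,"ay":0,"az":0,"grip":10}]'

```text
time: 18.0
tcp_pos: [0.5101, -0.3319, 0.0469]
orientation: [[-0.734, 0.679, 0.002], [0.679, 0.734, -0.001], [-0.003, 0.001, -1.0]]
ft_force: [-0.0, 0.1, -1.3]
grip_width: 0.0221
```

Run:
```python
from eye import *
st()
C=cam("wrist"); np.savez("pics/w9.npz",*C)
im=env.snapshot("wrist"); cv2.imwrite("pics/w9.png",im)
print(proj(C,[[.463,-.289,.03],[.463,-.289,.058]]))
```

```text
t 18.0 tcp [ 510.1 -331.9   46.9] yaw 2.395 tilt [ 0.002 -0.001] F [-0.   0.1 -1.3] M [-0.01 -0.01  0.01] grip 22.1 J [-0.64  0.41  1.36  0.    1.37 -1.46]
[[285.48038171 132.11317481]
 [285.67907973 140.5733794 ]]
```

View pics/w9.png

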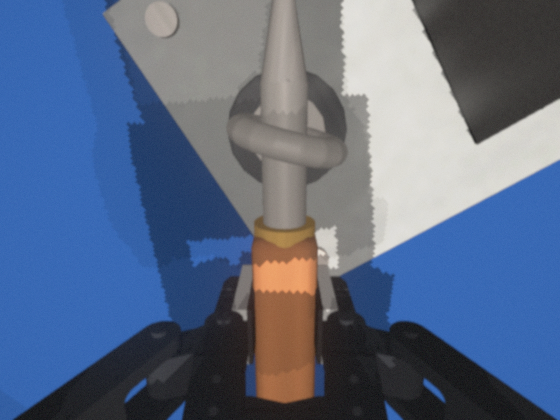

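Call:
send_rows --series '[{"x":0.7,"y":-9,"z":0.5,"ax":0,"ay":0,"az":0.145,"grip":10},{"x":2.6,"y":-17.7,"z":1,"ax":0,"ay":0,"az":0.29,"grip":10},{"x":5.8,"y":-26.1,"z":1,"ax":0,"ay":0,"az":0.435,"grip":10},{"x":10.1,"y":-34,"z":1,"ax":0,"ay":0,"az":0.58,"grip":10},{"x":15.6,"y":-41.1,"z":1,"ax":0,"ay":0,"az":0.725,"grip":10}]'

```text
time: 18.55
tcp_pos: [0.4701, -0.3515, 0.045]
orientation: [[-0.093, 0.996, 0.001], [0.996, 0.093, -0.001], [-0.001, 0.001, -1.0]]
ft_force: [0.3, -0.6, -1.9]
grip_width: 0.0221
```

Call:
send_rows --series '[{"x":0.7,"y":-9,"z":0.1,"ax":0,"ay":0,"az":0.145,"grip":10},{"x":2.6,"y":-17.7,"z":0.3,"ax":0,"ay":0,"az":0.29,"grip":10},{"x":5.8,"y":-26.1,"z":0.4,"ax":0,"ay":0,"az":0.435,"grip":10},{"x":10.1,"y":-34,"z":0.5,"ax":0,"ay":0,"az":0.58,"grip":10},{"x":15.6,"y":-41.1,"z":0.7,"ax":0,"ay":0,"az":0.725,"grip":10}]'

```text
time: 19.05
tcp_pos: [0.427, -0.3397, 0.0442]
orientation: [[0.591, 0.807, -0.0], [0.807, -0.591, -0.0], [-0.0, -0.0, -1.0]]
ft_force: [-3.7, 1.1, -0.6]
grip_width: 0.0218
```

```bash
cat > chk.py <<'E'
from eye import *
import sys
c=(.463,-.289) if sys.argv[1]=="R" else (.509,-.062)
st(); s=env.read_state(); C=cam("wrist"); np.savez("pics/cur.npz",*C); im=env.snapshot("wrist"); cv2.imwrite("pics/cur.png",im)
b,o=fit([(C,im)],c,np.arange(-1.57,1.57,.05),np.arange(0,.009,.001),(-.002,0,.002))
print([np.round(x,4).tolist() for x in b[:4]])
E
python3 chk.py R
```

```text
t 19.05 tcp [ 427.  -339.7   44.2] yaw 0.939 tilt [-0. -0.] F [-3.7  1.1 -0.6] M [0.26 0.43 0.45] grip 21.8 J [-0.74  0.25  1.56 -0.    1.33 -0.11]
[[0.1136, -1.37, 0.0, -0.002, -0.002], [0.1135, -1.52, 0.008, 0.0, -0.002], [0.1118, -1.52, 0.007, 0.002, -0.002], [0.1117, -1.52, 0.0, -0.002, 0.0]]
```

Call:
send_rows --series '[{"x":0.7,"y":-9,"z":0.1,"ax":0,"ay":0,"az":0.145,"grip":10},{"x":2.6,"y":-17.7,"z":0.3,"ax":0,"ay":0,"az":0.29,"grip":10},{"x":5.8,"y":-26.1,"z":0.4,"ax":0,"ay":0,"az":0.435,"grip":10},{"x":10.1,"y":-34,"z":0.5,"ax":0,"ay":0,"az":0.58,"grip":10},{"x":15.6,"y":-41.1,"z":0.7,"ax":0,"ay":0,"az":0.725,"grip":10}]'

```text
time: 19.6
tcp_pos: [0.4023, -0.3022, 0.0432]
orientation: [[0.977, 0.215, -0.002], [0.215, -0.977, 0.001], [-0.002, -0.002, -1.0]]
ft_force: [-6.6, 3.5, 1.7]
grip_width: 0.0222
```

```bash
python3 chk.py R
```

```text
t 19.6 tcp [ 402.3 -302.2   43.2] yaw 0.216 tilt [-0.002  0.001] F [-6.6  3.5  1.7] M [0.59 0.85 0.61] grip 22.2 J [-0.72  0.15  1.69 -0.    1.31  0.64]
[[0.1141, 0.93, 0.002, -0.002, 0.002], [0.1128, 0.98, 0.006, 0.002, 0.0], [0.1112, 0.98, 0.007, 0.002, 0.0], [0.1108, 0.93, 0.001, -0.002, 0.002]]
```

Call:
send_rows --series '[{"x":0.2,"y":-9.5,"z":0,"ax":0,"ay":0,"az":0.145,"grip":10},{"x":1.6,"y":-18.2,"z":0,"ax":0,"ay":0,"az":0.29,"grip":10},{"x":4.8,"y":-26.6,"z":0.1,"ax":0,"ay":0,"az":0.435,"grip":10},{"x":9.1,"y":-34.5,"z":0.2,"ax":0,"ay":0,"az":0.58,"grip":10},{"x":14.6,"y":-41.6,"z":0.4,"ax":0,"ay":0,"az":0.725,"grip":10}]'

```text
time: 20.15
tcp_pos: [0.4086, -0.2578, 0.0424]
orientation: [[0.874, -0.487, -0.0], [-0.487, -0.874, 0.002], [-0.001, -0.001, -1.0]]
ft_force: [0.1, 3.3, -3.5]
grip_width: 0.022
```

```bash
python3 chk.py R
```

```text
t 20.15 tcp [ 408.6 -257.8   42.4] yaw -0.508 tilt [-0.     0.002] F [ 0.1  3.3 -3.5] M [0.57 0.02 0.44] grip 22.0 J [-0.64  0.09  1.75  0.    1.3   1.44]
[[0.0946, 0.23, 0.008, -0.002, -0.002], [0.0928, 0.28, 0.007, -0.002, 0.002], [0.0926, 0.28, 0.006, -0.002, 0.002], [0.0923, 0.28, 0.008, -0.002, 0.002]]
```

Call:
send_rows --series '[{"x":0.7,"y":-9,"z":0.1,"ax":0,"ay":0,"az":0.145,"grip":10},{"x":2.6,"y":-17.7,"z":0.3,"ax":0,"ay":0,"az":0.29,"grip":10},{"x":5.8,"y":-26.1,"z":0.4,"ax":0,"ay":0,"az":0.435,"grip":10},{"x":10.1,"y":-34,"z":0.5,"ax":0,"ay":0,"az":0.58,"grip":10}]'

```text
time: 20.6
tcp_pos: [0.4335, -0.233, 0.0419]
orientation: [[0.467, -0.884, -0.002], [-0.884, -0.467, 0.002], [-0.002, 0.001, -1.0]]
ft_force: [-6.6, 0.5, -2.2]
grip_width: 0.0222
```

```bash
python3 chk.py R
```

```text
t 20.6 tcp [ 433.5 -233.    41.9] yaw -1.085 tilt [-0.002  0.002] F [-6.6  0.5 -2.2] M [0.14 1.04 1.97] grip 22.2 J [-0.57  0.12  1.72  0.    1.3   2.09]
[[0.0925, -0.27, 0.0, 0.0, 0.002], [0.0881, -0.32, 0.0, 0.0, 0.002], [0.088, -0.27, 0.001, 0.0, 0.002], [0.0864, -0.22, 0.001, -0.002, -0.002]]
```

Call:
send_rows --series '[{"x":0.3,"y":-6,"z":0,"ax":0,"ay":0,"az":0.1,"grip":10},{"x":0.3,"y":-6,"z":0,"ax":0,"ay":0,"az":0.1,"grip":10}]'

```text
time: 20.85
tcp_pos: [0.438, -0.2306, 0.0417]
orientation: [[0.383, -0.924, -0.005], [-0.924, -0.383, 0.001], [-0.003, 0.004, -1.0]]
ft_force: [-10.2, 2.5, 2.5]
grip_width: 0.0219
```

```bash
python3 chk.py R
```

```text
t 20.85 tcp [ 438.  -230.6   41.7] yaw -1.178 tilt [-0.005  0.001] F [-10.2   2.5   2.5] M [0.65 1.47 2.81] grip 21.9 J [-0.56  0.13  1.71 -0.    1.31  2.19]
[[0.0958, -0.32, 0.0, 0.0, 0.002], [0.0915, -0.32, 0.001, 0.0, 0.002], [0.089, -0.22, 0.0, -0.002, -0.002], [0.0874, -0.22, 0.001, -0.002, -0.002]]
```

Call:
send_rows --series '[{"x":0.7,"y":9,"z":0,"ax":0,"ay":0,"az":-0.145,"grip":10},{"x":2.6,"y":17.7,"z":0,"ax":0,"ay":0,"az":-0.29,"grip":10},{"x":5.8,"y":26.1,"z":0,"ax":0,"ay":0,"az":-0.435,"grip":10},{"x":10.1,"y":34,"z":0,"ax":0,"ay":0,"az":-0.58,"grip":10},{"x":12,"y":37,"z":0,"ax":0,"ay":0,"az":-0.65,"grip":10}]'

```text
time: 21.4
tcp_pos: [0.4097, -0.2576, 0.0429]
orientation: [[0.864, -0.503, 0.002], [-0.503, -0.864, -0.001], [0.002, 0.0, -1.0]]
ft_force: [0.4, -0.7, -2.6]
grip_width: 0.0221
```

Call:
send_rows --series '[{"x":-15,"y":0,"z":0,"ax":0,"ay":0,"az":0,"grip":10},{"x":-35,"y":0,"z":0,"ax":0,"ay":0,"az":0,"grip":10},{"x":-55,"y":0,"z":0,"ax":0,"ay":0,"az":0,"grip":10},{"x":-75,"y":0,"z":0,"ax":0,"ay":0,"az":0,"grip":10},{"x":-85,"y":0,"z":0,"ax":0,"ay":0,"az":0,"grip":10}]'

```text
time: 21.9
tcp_pos: [0.3359, -0.2131, 0.0426]
orientation: [[0.862, -0.507, 0.001], [-0.507, -0.862, -0.001], [0.002, -0.0, -1.0]]
ft_force: [-0.1, -0.3, -2.1]
grip_width: 0.0223
```

Call:
send_rows --series '[{"x":0,"y":0,"z":-30,"ax":0,"ay":0,"az":0,"grip":10},{"x":0,"y":0,"z":-70,"ax":0,"ay":0,"az":0,"grip":10},{"x":0,"y":0,"z":-110,"ax":0,"ay":0,"az":0,"grip":10},{"x":0,"y":0,"z":-140,"ax":0,"ay":0,"az":0,"grip":10},{"x":0,"y":0,"z":-140,"ax":0,"ay":0,"az":0,"grip":10}]'

```text
time: 22.4
tcp_pos: [0.3384, -0.2149, 0.1878]
orientation: [[0.862, -0.507, 0.009], [-0.507, -0.862, -0.007], [0.011, 0.001, -1.0]]
ft_force: [-0.0, 0.3, -2.5]
grip_width: 0.0223
```

Run:
```python
from h import *
st(); C=cam("wrist"); np.savez("pics/w10.npz",*C); cv2.imwrite("pics/w10.png",env.snapshot("wrist"))
plan([.5061,.1185,.165],-.049)
```

```text
t 22.4 tcp [ 338.4 -214.9  187.8] yaw -0.532 tilt [ 0.009 -0.007] F [-0.   0.3 -2.5] M [ 0.03  0.03 -0.03] grip 22.3 J [-0.66 -0.3   1.81  0.    1.62  1.44]
shift [ -23.8 -372.2   19.5] rot [ 0.002 -0.006 -0.484]
```

Call:
send_rows --series '[{"x":-3,"y":-46,"z":0,"ax":0,"ay":0,"az":-0.12,"grip":10},{"x":-6,"y":-92,"z":0,"ax":0,"ay":0,"az":-0.24,"grip":10},{"x":-9,"y":-138,"z":0,"ax":0,"ay":0,"az":-0.36,"grip":10},{"x":-12,"y":-184,"z":0,"ax":0,"ay":0,"az":-0.484,"grip":10},{"x":-15,"y":-230,"z":0,"ax":0,"ay":0,"az":-0.484,"grip":10}]'

```text
time: 22.95
tcp_pos: [0.4409, -0.0058, 0.1809]
orientation: [[0.999, -0.046, -0.001], [-0.046, -0.999, -0.0], [-0.001, 0.0, -1.0]]
ft_force: [-0.1, -1.0, -1.8]
grip_width: 0.0224
```

Call:
send_rows --series '[{"x":18,"y":-42,"z":0,"ax":0,"ay":0,"az":0,"grip":10},{"x":36,"y":-84,"z":5,"ax":0,"ay":0,"az":0,"grip":10},{"x":58,"y":-130,"z":12,"ax":0,"ay":0,"az":0,"grip":10},{"x":58,"y":-130,"z":20,"ax":0,"ay":0,"az":0,"grip":10},{"x":58,"y":-130,"z":20,"ax":0,"ay":0,"az":0,"grip":10}]'

```text
time: 23.45
tcp_pos: [0.5042, 0.1197, 0.1589]
orientation: [[0.999, -0.048, -0.005], [-0.048, -0.999, -0.001], [-0.005, 0.002, -1.0]]
ft_force: [0.2, -0.0, -2.3]
grip_width: 0.0225
```

Run:
```python
from h import *
st(); C=cam("wrist"); np.savez("pics/w11.npz",*C); cv2.imwrite("pics/w11.png",env.snapshot("wrist"))
plan([.5061,.1185,.07],-.049)
```

```text
t 23.45 tcp [504.2 119.7 158.9] yaw -0.048 tilt [-0.005 -0.001] F [ 0.2 -0.  -2.3] M [-0.03  0.03  0.01] grip 22.5 J [ 0.16  0.07  1.53 -0.    1.55  1.78]
shift [ 1.9  0.2 90.3] rot [ 0.001  0.003 -0.001]
```

Run:
```python
import cv2,numpy as np
for n in("w3","w4","w9","w10","w11"):
    im=cv2.imread(f"pics/{n}.png"); h=cv2.cvtColor(im,cv2.COLOR_BGR2HSV)[:,240:330]
    m=(h[...,0]>4)&(h[...,0]<28)&(h[...,1]>110); m[:150]=0; m[300:]=0
    ys,xs=np.nonzero(m); print(n,"top row",[ (r,int(m[r].sum()),round(np.nonzero(m[r])[0].mean()+240,1)) for r in (ys.min(),ys.min()+8,ys.min()+20,ys.min()+50)])
```

```text
w3 top row [(np.int64(218), 4, np.float64(296.0)), (np.int64(226), 16, np.float64(290.1)), (np.int64(238), 56, np.float64(285.5)), (np.int64(268), 63, np.float64(284.0))]
w4 top row [(np.int64(218), 3, np.float64(291.7)), (np.int64(226), 17, np.float64(285.2)), (np.int64(238), 57, np.float64(283.0)), (np.int64(268), 63, np.float64(284.0))]
w9 top row [(np.int64(218), 5, np.float64(289.0)), (np.int64(226), 20, np.float64(284.0)), (np.int64(238), 56, np.float64(283.5)), (np.int64(268), 64, np.float64(284.5))]
w10 top row [(np.int64(218), 3, np.float64(308.0)), (np.int64(226), 18, np.float64(286.6)), (np.int64(238), 57, np.float64(285.0)), (np.int64(268), 63, np.float64(284.0))]
w11 top row [(np.int64(218), 3, np.float64(308.0)), (np.int64(226), 10, np.float64(308.5)), (np.int64(238), 54, np.float64(285.5)), (np.int64(268), 63, np.float64(284.0))]
```

Call:
send_rows --series '[{"x":1,"y":0,"z":40,"ax":0,"ay":0,"az":0,"grip":10},{"x":1,"y":0.3,"z":75,"ax":0,"ay":0,"az":0,"grip":10},{"x":1,"y":0.3,"z":90,"ax":0,"ay":0,"az":0,"grip":10},{"x":1,"y":0.3,"z":90,"ax":0,"ay":0,"az":0,"grip":10},{"x":1,"y":0.3,"z":90,"ax":0,"ay":0,"az":0,"grip":10}]'

```text
time: 24.0
tcp_pos: [0.5068, 0.118, 0.0735]
orientation: [[0.999, -0.052, 0.002], [-0.052, -0.999, -0.0], [0.002, -0.0, -1.0]]
ft_force: [0.2, 0.4, -2.0]
grip_width: 0.0218
```

Run:
```python
from h import *
st(); plan([.5061,.1185,.0285],-.049)
```

```text
t 24.0 tcp [506.8 118.   73.5] yaw -0.052 tilt [ 0.002 -0.   ] F [ 0.2  0.4 -2. ] M [0.01 0.02 0.02] grip 21.8 J [ 0.16  0.15  1.62 -0.    1.37  1.78]
shift [-0.8 -0.5 45. ] rot [-0.    -0.002 -0.003]
```

Call:
send_rows --series '[{"x":-0.7,"y":-0.5,"z":20,"ax":0,"ay":0,"az":-0.002,"grip":10},{"x":-0.7,"y":-0.5,"z":34,"ax":0,"ay":0,"az":-0.002,"grip":10},{"x":-0.7,"y":-0.5,"z":42,"ax":0,"ay":0,"az":-0.002,"grip":10},{"x":-0.7,"y":-0.5,"z":45,"ax":0,"ay":0,"az":-0.002,"grip":10},{"x":-0.7,"y":-0.5,"z":46,"ax":0,"ay":0,"az":-0.002,"grip":10}]'

```text
time: 24.5
tcp_pos: [0.5063, 0.1194, 0.0276]
orientation: [[0.999, -0.049, 0.002], [-0.049, -0.999, -0.0], [0.002, 0.0, -1.0]]
ft_force: [-4.5, -1.2, 4.8]
grip_width: 0.0225
```

Run:
```python
from h import *
st()
```

```text
t 24.5 tcp [506.3 119.4  27.6] yaw -0.049 tilt [ 0.002 -0.   ] F [-4.5 -1.2  4.8] M [-0.17  0.31 -0.03] grip 22.5 J [ 0.16  0.21  1.65 -0.    1.28  1.78]
```

Call:
send_rows --series '[{"x":0,"y":0,"z":0,"ax":0,"ay":0,"az":0,"grip":40},{"x":0,"y":0,"z":0,"ax":0,"ay":0,"az":0,"grip":60},{"x":0,"y":0,"z":0,"ax":0,"ay":0,"az":0,"grip":60},{"x":0,"y":0,"z":0,"ax":0,"ay":0,"az":0,"grip":60},{"x":0,"y":0,"z":0,"ax":0,"ay":0,"az":0,"grip":60}]'

```text
time: 25.0
tcp_pos: [0.5058, 0.1195, 0.0264]
orientation: [[0.999, -0.049, 0.001], [-0.049, -0.999, -0.0], [0.001, -0.0, -1.0]]
ft_force: [0.8, -0.6, -0.6]
grip_width: 0.0595
```

Call:
send_rows --series '[{"x":0,"y":0,"z":-20,"ax":0,"ay":0,"az":0,"grip":60},{"x":0,"y":0,"z":-60,"ax":0,"ay":0,"az":0,"grip":60},{"x":0,"y":0,"z":-110,"ax":0,"ay":0,"az":0,"grip":60},{"x":0,"y":0,"z":-160,"ax":0,"ay":0,"az":0,"grip":85},{"x":0,"y":0,"z":-210,"ax":0,"ay":0,"az":0,"grip":85}]'

```text
time: 25.5
tcp_pos: [0.5052, 0.1194, 0.2384]
orientation: [[0.999, -0.049, 0.001], [-0.049, -0.999, -0.0], [0.001, 0.0, -1.0]]
ft_force: [0.1, 0.3, -0.6]
grip_width: 0.0848
```

Call:
send_rows --series '[{"x":-25,"y":-40,"z":-20,"ax":0,"ay":0,"az":0,"grip":85},{"x":-50,"y":-80,"z":-45,"ax":0,"ay":0,"az":0,"grip":85},{"x":-75,"y":-120,"z":-70,"ax":0,"ay":0,"az":0,"grip":85},{"x":-90,"y":-160,"z":-90,"ax":0,"ay":0,"az":0,"grip":85},{"x":-95,"y":-180,"z":-110,"ax":0,"ay":0,"az":0,"grip":85}]'

```text
time: 26.0
tcp_pos: [0.4177, 0.3064, 0.3474]
orientation: [[0.999, -0.047, 0.001], [-0.047, -0.999, 0.001], [0.001, -0.001, -1.0]]
ft_force: [1.1, -0.8, -0.3]
grip_width: 0.0849
```

Call:
send_rows --series '[{"x":0,"y":0,"z":0,"ax":0,"ay":0,"az":0,"grip":85},{"x":0,"y":0,"z":0,"ax":0,"ay":0,"az":0,"grip":85}]'

```text
time: 26.2
tcp_pos: [0.4195, 0.3041, 0.346]
orientation: [[0.999, -0.048, 0.001], [-0.048, -0.999, -0.0], [0.001, 0.0, -1.0]]
ft_force: [0.1, -0.1, -0.3]
grip_width: 0.0851
```

```bash
cat > boxes.py <<'E'
from h import *
def lids(C,im,zs=(.048,.030)):
    """grey lids: quads in px -> at assumed top heights"""
    h=cv2.cvtColor(im,cv2.COLOR_BGR2HSV); m=((h[...,1]<75)&(h[...,2]>125)).astype(np.uint8)*255
    m=cv2.morphologyEx(m,cv2.MORPH_OPEN,np.ones((5,5)))
    cs,_=cv2.findContours(m,cv2.RETR_EXTERNAL,cv2.CHAIN_APPROX_NONE)
    for c in cs:
        if cv2.contourArea(c)<700: continue
        for z in zs:
            P=pix(C,c[:,0,:],z)[:,:2]*1e3
            (cx,cy),(w,l),a=cv2.minAreaRect(P.astype(np.float32))
            if w>l: w,l,a=l,w,a-90   # w short; a = angle of first side(short)
            yaw=np.deg2rad(a+90); yaw=(yaw+np.pi/2)%np.pi-np.pi/2
            px=c[:,0].mean(0)
            print("px",px.round(),"z",z,"c",round(cx,1),round(cy,1),"size",round(l,1),round(w,1),"yaw",round(yaw,3),"edge" if (c[:,0].min()<2 or c[:,0,0].max()>557) else "", "fill",round(cv2.contourArea(P.astype(np.float32))/(w*l+1e-6),2))
E
python3 - <<'E'
from boxes import *
st(); C=cam("wrist"); im=env.snapshot("wrist"); np.savez("pics/w12.npz",*C); cv2.imwrite("pics/w12.png",im); lids(C,im)
E
```

```text
t 26.2 tcp [419.5 304.1 346. ] yaw -0.048 tilt [ 0.001 -0.   ] F [ 0.1 -0.1 -0.3] M [ 0.03 -0.04 -0.03] grip 85.1 J [ 0.56  0.04  1.19 -0.    1.91  2.18]
px [222. 175.] z 0.048 c 403.3 381.8 size 91.4 60.3 yaw -0.191  fill 0.96
px [222. 175.] z 0.03 c 399.4 385.2 size 95.1 62.7 yaw -0.191  fill 0.96
px [331. 153.] z 0.048 c 427.3 239.2 size 86.7 57.7 yaw -0.123  fill 0.69
px [331. 153.] z 0.03 c 424.4 236.8 size 90.2 60.1 yaw -0.123  fill 0.69
px [ 42. 168.] z 0.048 c 420.8 621.0 size 294.4 150.4 yaw -0.001 edge fill 0.71
px [ 42. 168.] z 0.03 c 417.7 634.1 size 306.4 156.6 yaw -0.001 edge fill 0.71
px [548.  88.] z 0.048 c 488.3 7.1 size 125.7 44.1 yaw 0.182 edge fill 0.53
px [548.  88.] z 0.03 c 487.9 -4.9 size 130.8 45.9 yaw 0.182 edge fill 0.53
px [336.  29.] z 0.048 c 562.6 241.3 size 64.7 60.6 yaw -0.225 edge fill 0.82
px [336.  29.] z 0.03 c 565.2 238.9 size 67.4 63.0 yaw -0.225 edge fill 0.82
px [206.  29.] z 0.048 c 568.2 381.4 size 68.7 58.0 yaw 0.166 edge fill 0.86
px [206.  29.] z 0.03 c 571.0 384.7 size 71.5 60.3 yaw 0.166 edge fill 0.86
```

Call:
send_rows --series '[{"x":-5,"y":-19,"z":40,"ax":0,"ay":0,"az":0.04,"grip":85},{"x":-10,"y":-38,"z":80,"ax":0,"ay":0,"az":0.08,"grip":85},{"x":-15,"y":-57,"z":120,"ax":0,"ay":0,"az":0.12,"grip":85},{"x":-20,"y":-77,"z":160,"ax":0,"ay":0,"az":0.143,"grip":85},{"x":-20,"y":-77,"z":200,"ax":0,"ay":0,"az":0.143,"grip":85}]'

```text
time: 26.75
tcp_pos: [0.4028, 0.3817, 0.1431]
orientation: [[0.981, -0.192, -0.001], [-0.192, -0.981, -0.001], [-0.001, 0.001, -1.0]]
ft_force: [1.1, -0.2, -0.4]
grip_width: 0.0848
```

Call:
send_rows --series '[{"x":0,"y":0,"z":0,"ax":0,"ay":0,"az":0,"grip":85},{"x":0,"y":0,"z":0,"ax":0,"ay":0,"az":0,"grip":85}]'

```text
time: 26.95
tcp_pos: [0.4038, 0.3807, 0.1463]
orientation: [[0.981, -0.193, -0.0], [-0.193, -0.981, -0.001], [-0.0, 0.001, -1.0]]
ft_force: [0.7, 0.5, 1.2]
grip_width: 0.0852
```

Run:
```python
from boxes import *
st(); plan([.4033,.3818,.012],-.191); C=cam("wrist"); im=env.snapshot("wrist"); np.savez("pics/w13.npz",*C); cv2.imwrite("pics/w13.png",im); lids(C,im,(.048,))
```

```text
t 26.95 tcp [403.8 380.7 146.3] yaw -0.194 tilt [-0.    -0.001] F [0.7 0.5 1.2] M [-0.01 -0.02 -0.02] grip 85.2 J [ 0.69  0.18  1.43 -0.    1.53  2.45]
shift [ -0.7  -1.2 134.3] rot [ 0.001  0.    -0.003]
px [281. 229.] z 0.048 c 391.9 384.0 size 67.2 59.6 yaw -0.179  fill 0.91
px [ 27. 259.] z 0.048 c 393.6 557.6 size 195.8 70.4 yaw -0.431 edge fill 0.52
px [461. 149.] z 0.048 c 424.0 249.1 size 70.6 50.0 yaw -0.127  fill 0.63
```

Call:
send_rows --series '[{"x":-1,"y":-1,"z":45,"ax":0,"ay":0,"az":0,"grip":85},{"x":-1,"y":-1,"z":90,"ax":0,"ay":0,"az":0,"grip":85},{"x":-1,"y":-1,"z":120,"ax":0,"ay":0,"az":0,"grip":85},{"x":-1,"y":-1,"z":134,"ax":0,"ay":0,"az":0,"grip":85},{"x":-1,"y":-1,"z":134,"ax":0,"ay":0,"az":0,"grip":70}]' --newtons 50

```text
time: 27.5
tcp_pos: [0.4033, 0.3828, 0.0126]
orientation: [[0.981, -0.192, 0.001], [-0.192, -0.981, -0.0], [0.001, 0.0, -1.0]]
ft_force: [0.4, 0.0, 0.5]
grip_width: 0.0731
```

Call:
send_rows --series '[{"x":0,"y":0,"z":0,"ax":0,"ay":0,"az":0,"grip":40},{"x":0,"y":0,"z":0,"ax":0,"ay":0,"az":0,"grip":40},{"x":0,"y":0,"z":0,"ax":0,"ay":0,"az":0,"grip":40},{"x":0,"y":0,"z":0,"ax":0,"ay":0,"az":0,"grip":40},{"x":0,"y":0,"z":0,"ax":0,"ay":0,"az":0,"grip":40}]'

```text
time: 28.0
tcp_pos: [0.4044, 0.3841, 0.0152]
orientation: [[0.982, -0.191, 0.005], [-0.191, -0.982, 0.003], [0.004, -0.004, -1.0]]
ft_force: [0.8, -0.1, 7.2]
grip_width: 0.0593
```

Run:
```python
from boxes import *
st()
```

```text
t 28.0 tcp [404.4 384.1  15.2] yaw -0.192 tilt [0.005 0.003] F [ 0.8 -0.1  7.2] M [-0.34  0.02 -0.03] grip 59.3 J [ 0.69  0.32  1.55 -0.    1.27  2.46]
```

Call:
send_rows --series '[{"x":0,"y":0,"z":-20,"ax":0,"ay":0,"az":0,"grip":40},{"x":0,"y":0,"z":-65,"ax":0,"ay":0,"az":0,"grip":40},{"x":0,"y":0,"z":-110,"ax":0,"ay":0,"az":0,"grip":40},{"x":0,"y":0,"z":-155,"ax":0,"ay":0,"az":0,"grip":40},{"x":8,"y":22,"z":-180,"ax":0,"ay":0,"az":0,"grip":40}]'

```text
time: 28.5
tcp_pos: [0.4066, 0.3619, 0.1975]
orientation: [[0.982, -0.188, 0.006], [-0.189, -0.982, 0.005], [0.005, -0.006, -1.0]]
ft_force: [0.2, 0.3, -2.6]
grip_width: 0.0593
```

Call:
send_rows --series '[{"x":15,"y":43,"z":0,"ax":0,"ay":0,"az":0,"grip":40},{"x":30,"y":86,"z":0,"ax":0,"ay":0,"az":0,"grip":40},{"x":45,"y":129,"z":0,"ax":0,"ay":0,"az":0,"grip":40},{"x":60,"y":172,"z":0,"ax":0,"ay":0,"az":0,"grip":40},{"x":75,"y":215,"z":0,"ax":0,"ay":0,"az":0,"grip":40}]'

```text
time: 29.0
tcp_pos: [0.4387, 0.1329, 0.193]
orientation: [[0.982, -0.191, 0.002], [-0.191, -0.982, 0.0], [0.002, -0.001, -1.0]]
ft_force: [1.0, -0.3, -2.0]
grip_width: 0.0592
```

Call:
send_rows --series '[{"x":15,"y":43,"z":0,"ax":0,"ay":0,"az":0,"grip":40},{"x":30,"y":86,"z":0,"ax":0,"ay":0,"az":0,"grip":40},{"x":45,"y":129,"z":0,"ax":0,"ay":0,"az":0,"grip":40},{"x":60,"y":172,"z":0,"ax":0,"ay":0,"az":0,"grip":40},{"x":75,"y":215,"z":0,"ax":0,"ay":0,"az":0,"grip":40}]'

```text
time: 29.5
tcp_pos: [0.4713, -0.0927, 0.1931]
orientation: [[0.982, -0.191, 0.002], [-0.191, -0.982, -0.0], [0.002, -0.0, -1.0]]
ft_force: [0.4, 0.4, -2.7]
grip_width: 0.059
```

Call:
send_rows --series '[{"x":15,"y":43,"z":0,"ax":0,"ay":0,"az":0,"grip":40},{"x":30,"y":83,"z":0,"ax":0,"ay":0,"az":0.01,"grip":40},{"x":30,"y":83,"z":30,"ax":0,"ay":0,"az":0.01,"grip":40},{"x":30,"y":83,"z":60,"ax":0,"ay":0,"az":0.01,"grip":40},{"x":30,"y":83,"z":60,"ax":0,"ay":0,"az":0.01,"grip":40}]'

```text
time: 30.0
tcp_pos: [0.4826, -0.1773, 0.1283]
orientation: [[0.979, -0.202, -0.007], [-0.201, -0.979, 0.003], [-0.007, -0.002, -1.0]]
ft_force: [-0.7, 0.7, -2.4]
grip_width: 0.0593
```

Run:
```python
from boxes import *
st(); plan([.4866,-.1767,.0265],-.201); C=cam("wrist"); im=env.snapshot("wrist"); np.savez("pics/w14.npz",*C); cv2.imwrite("pics/w14.png",im)
```

```text
t 30.0 tcp [ 482.6 -177.3  128.3] yaw -0.203 tilt [-0.007  0.003] F [-0.7  0.7 -2.4] M [-0.01  0.02 -0.04] grip 59.3 J [-0.42  0.09  1.57  0.    1.49  1.35]
shift [  4.5  -1.2 101.7] rot [-0.002  0.007 -0.002]
```

View pics/w14.png

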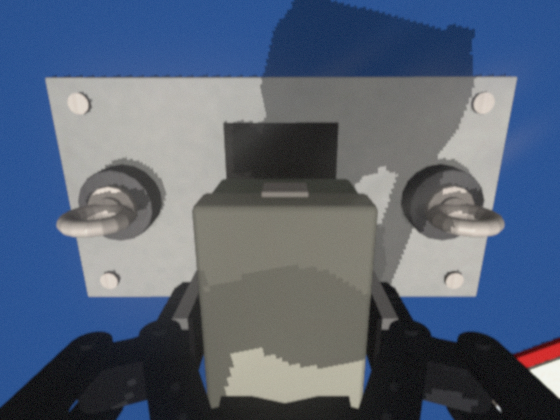

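Call:
send_rows --series '[{"x":2.5,"y":-0.6,"z":35,"ax":0,"ay":0.003,"az":0,"grip":40},{"x":2.5,"y":-0.6,"z":70,"ax":0,"ay":0.003,"az":0,"grip":40},{"x":2.5,"y":-0.6,"z":80,"ax":0,"ay":0.003,"az":0,"grip":40},{"x":2.5,"y":-0.6,"z":80,"ax":0,"ay":0.003,"az":0,"grip":40},{"x":2.5,"y":-0.6,"z":80,"ax":0,"ay":0.003,"az":0,"grip":40}]'

```text
time: 30.55
tcp_pos: [0.4891, -0.1784, 0.055]
orientation: [[0.98, -0.201, 0.007], [-0.201, -0.98, -0.002], [0.008, 0.001, -1.0]]
ft_force: [-0.5, -1.6, -1.2]
grip_width: 0.0589
```

Run:
```python
from boxes import *
st(); plan([.4866,-.1767,.0265],-.201)
```

```text
t 30.55 tcp [ 489.1 -178.4   55. ] yaw -0.202 tilt [ 0.007 -0.002] F [-0.5 -1.6 -1.2] M [-0.08  0.01  0.03] grip 58.9 J [-0.42  0.17  1.64  0.    1.33  1.35]
shift [-3.  -1.2 28.5] rot [ 0.001 -0.008 -0.001]
```

Call:
send_rows --series '[{"x":0,"y":-1,"z":0,"ax":0,"ay":-0.003,"az":0,"grip":40},{"x":0,"y":-1,"z":0,"ax":0,"ay":-0.003,"az":0,"grip":40},{"x":0,"y":-1,"z":0,"ax":0,"ay":-0.003,"az":0,"grip":40},{"x":0,"y":-1,"z":0,"ax":0,"ay":-0.003,"az":0,"grip":40},{"x":0,"y":-1,"z":0,"ax":0,"ay":-0.003,"az":0,"grip":40}]'

```text
time: 31.05
tcp_pos: [0.4879, -0.177, 0.0524]
orientation: [[0.98, -0.201, 0.001], [-0.201, -0.98, -0.0], [0.001, -0.0, -1.0]]
ft_force: [-0.5, 0.4, -2.3]
grip_width: 0.0592
```

Run:
```python
from boxes import *
st(); plan([.4866,-.1767,.0265],-.201)
```

```text
t 31.05 tcp [ 487.9 -177.    52.4] yaw -0.202 tilt [ 0.001 -0.   ] F [-0.5  0.4 -2.3] M [ 0.02  0.03 -0.  ] grip 59.2 J [-0.42  0.17  1.64  0.    1.33  1.35]
shift [-1.3 -0.  25.9] rot [-0.    -0.001 -0.001]
```

Call:
send_rows --series '[{"x":-1.3,"y":0,"z":12,"ax":0,"ay":0,"az":0,"grip":40},{"x":-1.3,"y":0,"z":20,"ax":0,"ay":0,"az":0,"grip":40},{"x":-1.3,"y":0,"z":24,"ax":0,"ay":0,"az":0,"grip":40},{"x":-1.3,"y":0,"z":26,"ax":0,"ay":0,"az":0,"grip":40},{"x":-1.3,"y":0,"z":26,"ax":0,"ay":0,"az":0,"grip":40}]'

```text
time: 31.55
tcp_pos: [0.4866, -0.1767, 0.0263]
orientation: [[0.98, -0.201, 0.001], [-0.201, -0.98, 0.0], [0.001, -0.0, -1.0]]
ft_force: [-1.2, 0.2, 0.2]
grip_width: 0.0591
```

Run:
```python
from boxes import *
st()
```

```text
t 31.55 tcp [ 486.6 -176.7   26.3] yaw -0.202 tilt [0.001 0.   ] F [-1.2  0.2  0.2] M [0.13 0.17 0.04] grip 59.1 J [-0.42  0.21  1.66  0.    1.28  1.35]
```

Call:
send_rows --series '[{"x":0,"y":0,"z":0,"ax":0,"ay":0,"az":0,"grip":70},{"x":0,"y":0,"z":0,"ax":0,"ay":0,"az":0,"grip":85},{"x":0,"y":0,"z":0,"ax":0,"ay":0,"az":0,"grip":85},{"x":0,"y":0,"z":0,"ax":0,"ay":0,"az":0,"grip":85},{"x":0,"y":0,"z":-15,"ax":0,"ay":0,"az":0,"grip":85}]'

```text
time: 32.05
tcp_pos: [0.4853, -0.1762, 0.0395]
orientation: [[0.98, -0.201, -0.003], [-0.201, -0.98, 0.002], [-0.003, -0.001, -1.0]]
ft_force: [-0.1, 0.6, -0.4]
grip_width: 0.0851
```

Call:
send_rows --series '[{"x":0,"y":0,"z":-45,"ax":0,"ay":0,"az":0,"grip":85},{"x":0,"y":0,"z":-90,"ax":0,"ay":0,"az":0,"grip":85},{"x":0,"y":0,"z":-135,"ax":0,"ay":0,"az":0,"grip":85},{"x":-5,"y":-20,"z":-180,"ax":0,"ay":0,"az":0,"grip":85},{"x":-13,"y":-61,"z":-205,"ax":0,"ay":0,"az":0,"grip":85}]'

```text
time: 32.55
tcp_pos: [0.4865, -0.1155, 0.2506]
orientation: [[0.979, -0.205, 0.006], [-0.204, -0.979, -0.002], [0.007, 0.001, -1.0]]
ft_force: [0.4, 0.3, -0.7]
grip_width: 0.0847
```

Call:
send_rows --series '[{"x":-10,"y":-46,"z":0,"ax":0,"ay":0,"az":0,"grip":85},{"x":-20,"y":-92,"z":0,"ax":0,"ay":0,"az":0,"grip":85},{"x":-30,"y":-138,"z":0,"ax":0,"ay":0,"az":0,"grip":85},{"x":-40,"y":-184,"z":0,"ax":0,"ay":0,"az":0,"grip":85},{"x":-50,"y":-230,"z":0,"ax":0,"ay":0,"az":0,"grip":85}]'

```text
time: 33.05
tcp_pos: [0.4828, 0.1229, 0.2465]
orientation: [[0.98, -0.201, 0.002], [-0.201, -0.98, -0.0], [0.002, -0.0, -1.0]]
ft_force: [0.9, -0.4, 0.1]
grip_width: 0.085
```

Call:
send_rows --series '[{"x":-10,"y":-46,"z":0,"ax":0,"ay":0,"az":0,"grip":85},{"x":-20,"y":-92,"z":0,"ax":0,"ay":0,"az":0,"grip":85},{"x":-24,"y":-119,"z":0,"ax":0,"ay":0,"az":0,"grip":85},{"x":-24,"y":-119,"z":0,"ax":0,"ay":0,"az":0,"grip":85},{"x":-24,"y":-119,"z":0,"ax":0,"ay":0,"az":0,"grip":85}]'

```text
time: 33.55
tcp_pos: [0.4834, 0.2426, 0.246]
orientation: [[0.98, -0.2, 0.0], [-0.2, -0.98, -0.001], [0.001, 0.0, -1.0]]
ft_force: [-0.5, 0.2, 0.5]
grip_width: 0.0849
```

Run:
```python
from boxes import *
st();  C=cam("wrist"); im=env.snapshot("wrist"); np.savez("pics/w15.npz",*C); cv2.imwrite("pics/w15.png",im);lids(C,im)
```

```text
t 33.55 tcp [483.4 242.6 246. ] yaw -0.201 tilt [ 0.    -0.001] F [-0.5  0.2  0.5] M [-0.03  0.05 -0.03] grip 84.9 J [ 0.4   0.09  1.33 -0.    1.72  2.17]
px [ 12. 321.] z 0.048 c 382.2 557.6 size 124.4 42.6 yaw -0.438 edge fill 0.52
px [ 12. 321.] z 0.03 c 372.8 575.0 size 130.9 44.8 yaw -0.438 edge fill 0.52
px [300. 223.] z 0.048 c 434.3 235.7 size 89.9 58.5 yaw -0.129  fill 0.94
px [300. 223.] z 0.03 c 427.7 236.2 size 94.7 61.6 yaw -0.129  fill 0.94
px [113. 101.] z 0.048 c 581.2 378.2 size 89.3 57.7 yaw 0.171  fill 0.95
px [113. 101.] z 0.03 c 582.3 386.2 size 94.0 60.7 yaw 0.171  fill 0.95
px [267.  75.] z 0.048 c 574.6 238.7 size 91.3 60.3 yaw -0.238  fill 0.96
px [267.  75.] z 0.03 c 575.4 239.4 size 96.1 63.5 yaw -0.238  fill 0.96
px [547.  92.] z 0.048 c 513.3 4.4 size 146.9 36.1 yaw 0.029 edge fill 0.56
px [547.  92.] z 0.03 c 510.9 -7.3 size 154.6 38.0 yaw 0.029 edge fill 0.56
px [407.  47.] z 0.048 c 575.6 115.3 size 73.2 12.2 yaw -0.057 edge fill 0.81
px [407.  47.] z 0.03 c 576.4 109.4 size 77.0 12.8 yaw -0.057 edge fill 0.81
```

Call:
send_rows --series '[{"x":30,"y":-5,"z":35,"ax":0,"ay":0,"az":0.02,"grip":85},{"x":60,"y":-10,"z":70,"ax":0,"ay":0,"az":0.037,"grip":85},{"x":90,"y":-14.4,"z":105,"ax":0,"ay":0,"az":0.037,"grip":85},{"x":90,"y":-14.4,"z":140,"ax":0,"ay":0,"az":0.037,"grip":85},{"x":90,"y":-14.4,"z":140,"ax":0,"ay":0,"az":0.037,"grip":85}]'

```text
time: 34.1
tcp_pos: [0.5724, 0.2357, 0.1]
orientation: [[0.971, -0.239, -0.01], [-0.239, -0.971, -0.004], [-0.009, 0.006, -1.0]]
ft_force: [-0.5, 0.2, -1.5]
grip_width: 0.085
```

Call:
send_rows --series '[{"x":0,"y":0,"z":40,"ax":0,"ay":0,"az":0,"grip":85},{"x":0,"y":0,"z":70,"ax":0,"ay":0,"az":0,"grip":85},{"x":0,"y":0,"z":94,"ax":0,"ay":0,"az":0,"grip":85},{"x":0,"y":0,"z":94,"ax":0,"ay":0,"az":0,"grip":85},{"x":0,"y":0,"z":94,"ax":0,"ay":0,"az":0,"grip":70}]'

```text
time: 34.6
tcp_pos: [0.5757, 0.2383, 0.0149]
orientation: [[0.971, -0.237, 0.003], [-0.237, -0.971, 0.001], [0.003, -0.001, -1.0]]
ft_force: [0.7, 0.1, 1.4]
grip_width: 0.0728
```

Call:
send_rows --series '[{"x":0,"y":0,"z":0,"ax":0,"ay":0,"az":0,"grip":40},{"x":0,"y":0,"z":0,"ax":0,"ay":0,"az":0,"grip":40},{"x":0,"y":0,"z":0,"ax":0,"ay":0,"az":0,"grip":40},{"x":0,"y":0,"z":0,"ax":0,"ay":0,"az":0,"grip":40},{"x":0,"y":0,"z":0,"ax":0,"ay":0,"az":0,"grip":40}]'

```text
time: 35.1
tcp_pos: [0.5766, 0.239, 0.0161]
orientation: [[0.971, -0.237, 0.006], [-0.237, -0.971, 0.002], [0.006, -0.003, -1.0]]
ft_force: [-0.6, 0.1, 7.1]
grip_width: 0.0591
```

Run:
```python
from boxes import *
st()
```

```text
t 35.1 tcp [576.6 239.   16.1] yaw -0.239 tilt [0.006 0.002] F [-0.6  0.1  7.1] M [-0.07  0.15  0.  ] grip 59.1 J [ 0.33  0.49  1.33 -0.    1.32  2.14]
```

Call:
send_rows --series '[{"x":0,"y":0,"z":-20,"ax":0,"ay":0,"az":0,"grip":40},{"x":0,"y":0,"z":-65,"ax":0,"ay":0,"az":0,"grip":40},{"x":0,"y":0,"z":-110,"ax":0,"ay":0,"az":0,"grip":40},{"x":0,"y":0,"z":-155,"ax":0,"ay":0,"az":0,"grip":40},{"x":0,"y":0,"z":-200,"ax":0,"ay":0,"az":0,"grip":40}]'

```text
time: 35.6
tcp_pos: [0.5742, 0.2383, 0.2154]
orientation: [[0.972, -0.237, 0.002], [-0.237, -0.972, 0.0], [0.002, -0.001, -1.0]]
ft_force: [0.7, 1.1, -2.7]
grip_width: 0.0591
```

Call:
send_rows --series '[{"x":-11,"y":43,"z":0,"ax":0,"ay":0,"az":0,"grip":40},{"x":-22,"y":86,"z":0,"ax":0,"ay":0,"az":0,"grip":40},{"x":-33,"y":129,"z":0,"ax":0,"ay":0,"az":0,"grip":40},{"x":-44,"y":172,"z":0,"ax":0,"ay":0,"az":0,"grip":40},{"x":-55,"y":215,"z":0,"ax":0,"ay":0,"az":0,"grip":40}]'

```text
time: 36.1
tcp_pos: [0.4691, 0.0413, 0.2132]
orientation: [[0.972, -0.237, 0.002], [-0.237, -0.972, -0.0], [0.002, -0.0, -1.0]]
ft_force: [1.3, -1.1, -2.7]
grip_width: 0.059
```

Call:
send_rows --series '[{"x":-11,"y":43,"z":0,"ax":0,"ay":0,"az":-0.038,"grip":40},{"x":-22,"y":86,"z":0,"ax":0,"ay":0,"az":-0.038,"grip":40},{"x":-33,"y":129,"z":0,"ax":0,"ay":0,"az":-0.038,"grip":40},{"x":-44,"y":172,"z":0,"ax":0,"ay":0,"az":-0.038,"grip":40},{"x":-56,"y":215,"z":0,"ax":0,"ay":0,"az":-0.038,"grip":40}]'

```text
time: 36.6
tcp_pos: [0.3637, -0.1543, 0.2133]
orientation: [[0.98, -0.2, 0.003], [-0.2, -0.98, -0.001], [0.003, 0.001, -1.0]]
ft_force: [0.0, -1.2, -2.1]
grip_width: 0.059
```

Call:
send_rows --series '[{"x":0,"y":0,"z":0,"ax":0,"ay":0,"az":0,"grip":40},{"x":0,"y":0,"z":0,"ax":0,"ay":0,"az":0,"grip":40},{"x":0,"y":0,"z":0,"ax":0,"ay":0,"az":0,"grip":40}]'

```text
time: 36.9
tcp_pos: [0.3652, -0.1524, 0.2127]
orientation: [[0.98, -0.199, 0.002], [-0.199, -0.98, -0.0], [0.002, -0.0, -1.0]]
ft_force: [0.5, 1.0, -2.7]
grip_width: 0.0591
```

Run:
```python
from boxes import *
st();  C=cam("wrist"); im=env.snapshot("wrist"); np.savez("pics/w16.npz",*C); cv2.imwrite("pics/w16.png",im);lids(C,im,(.059,))
print(proj(C,[[.486,-.1765,.059]]))
plan([.4879,-.1769,.13],-.201)
```

```text
t 36.9 tcp [ 365.2 -152.4  212.7] yaw -0.2 tilt [ 0.002 -0.   ] F [ 0.5  1.  -2.7] M [-0.01  0.03  0.  ] grip 59.1 J [-0.49 -0.32  1.78  0.    1.69  1.28]
px [285. 378.] z 0.059 c 174.8 -115.2 size 157.0 73.3 yaw 1.371  fill 0.66
px [523. 271.] z 0.059 c 221.5 -333.4 size 198.4 98.5 yaw 0.029 edge fill 0.45
px [443.  95.] z 0.059 c 421.5 -283.8 size 74.8 37.0 yaw -0.202  fill 0.55
px [446.  17.] z 0.059 c 470.8 -293.1 size 38.7 21.6 yaw 1.371 edge fill 0.74
px [375.   6.] z 0.059 c 484.8 -244.1 size 62.2 13.6 yaw 1.371 edge fill 0.54
px [283.  44.] z 0.059 c 473.7 -174.1 size 63.1 58.2 yaw -0.2 edge fill 0.97
px [180.  74.] z 0.059 c 472.0 -93.7 size 118.2 98.3 yaw 1.371 edge fill 0.69
px [124.  25.] z 0.059 c 512.2 -62.8 size 51.6 31.3 yaw 0.805 edge fill 0.57
[[282.98395708  29.15120407]]
shift [124.9   0.   82.7] rot [-0.    -0.001  0.002]
```

Call:
send_rows --series '[{"x":42,"y":0,"z":0,"ax":0,"ay":0,"az":0,"grip":40},{"x":84,"y":0,"z":0,"ax":0,"ay":0,"az":0,"grip":40},{"x":125,"y":0,"z":10,"ax":0,"ay":0,"az":0,"grip":40},{"x":125,"y":0,"z":50,"ax":0,"ay":0,"az":0,"grip":40},{"x":125,"y":0,"z":85,"ax":0,"ay":0,"az":0,"grip":40}]'

```text
time: 37.45
tcp_pos: [0.4889, -0.1765, 0.1254]
orientation: [[0.98, -0.197, 0.0], [-0.197, -0.98, 0.0], [0.0, -0.0, -1.0]]
ft_force: [-0.3, 1.1, -3.0]
grip_width: 0.0593
```

Call:
send_rows --series '[{"x":0,"y":0,"z":20,"ax":0,"ay":0,"az":0,"grip":40},{"x":0,"y":0,"z":30,"ax":0,"ay":0,"az":0,"grip":40},{"x":0,"y":0,"z":30,"ax":0,"ay":0,"az":0,"grip":40},{"x":0,"y":0,"z":30,"ax":0,"ay":0,"az":0,"grip":40},{"x":0,"y":0,"z":30,"ax":0,"ay":0,"az":0,"grip":40}]'

```text
time: 37.95
tcp_pos: [0.4885, -0.1782, 0.0992]
orientation: [[0.98, -0.199, 0.004], [-0.199, -0.98, -0.001], [0.004, 0.001, -1.0]]
ft_force: [-0.1, -0.1, -2.4]
grip_width: 0.0592
```

Run:
```python
from boxes import *
st(); plan([.4881,-.1768,.0755],-.201)
```

```text
t 37.95 tcp [ 488.5 -178.2   99.2] yaw -0.201 tilt [ 0.004 -0.001] F [-0.1 -0.1 -2.4] M [-0.03 -0.02 -0.  ] grip 59.2 J [-0.42  0.12  1.6   0.    1.42  1.35]
shift [-0.7 -1.3 23.7] rot [ 0.001 -0.004  0.   ]
```

Call:
send_rows --series '[{"x":0,"y":-1,"z":10,"ax":0,"ay":0,"az":0,"grip":40},{"x":0,"y":-1,"z":16,"ax":0,"ay":0,"az":0,"grip":40},{"x":0,"y":-1,"z":19,"ax":0,"ay":0,"az":0,"grip":40},{"x":0,"y":-1,"z":19,"ax":0,"ay":0,"az":0,"grip":40},{"x":0,"y":-1,"z":19,"ax":0,"ay":0,"az":0,"grip":40}]'

```text
time: 38.45
tcp_pos: [0.4877, -0.1771, 0.0783]
orientation: [[0.98, -0.2, 0.001], [-0.2, -0.98, -0.0], [0.001, -0.0, -1.0]]
ft_force: [0.4, 0.7, -1.7]
grip_width: 0.0596
```

Run:
```python
from boxes import *
st(); plan([.4881,-.1768,.0755],-.201)
```

```text
t 38.45 tcp [ 487.7 -177.1   78.3] yaw -0.201 tilt [ 0.001 -0.   ] F [ 0.4  0.7 -1.7] M [-0.02  0.    0.03] grip 59.6 J [-0.42  0.14  1.62  0.    1.38  1.35]
shift [ 0.4 -0.4  2.8] rot [-0.    -0.001 -0.   ]
```

Call:
send_rows --series '[{"x":0.4,"y":-0.3,"z":2,"ax":0,"ay":0,"az":0,"grip":40},{"x":0.4,"y":-0.3,"z":3,"ax":0,"ay":0,"az":0,"grip":40},{"x":0.4,"y":-0.3,"z":3,"ax":0,"ay":0,"az":0,"grip":40},{"x":0.4,"y":-0.3,"z":3,"ax":0,"ay":0,"az":0,"grip":60},{"x":0.4,"y":-0.3,"z":3,"ax":0,"ay":0,"az":0,"grip":70}]'

```text
time: 38.95
tcp_pos: [0.4883, -0.1769, 0.0757]
orientation: [[0.98, -0.2, 0.001], [-0.2, -0.98, -0.0], [0.002, 0.0, -1.0]]
ft_force: [-0.1, -0.1, 0.1]
grip_width: 0.0698
```

Call:
send_rows --series '[{"x":0,"y":0,"z":0,"ax":0,"ay":0,"az":0,"grip":85},{"x":0,"y":0,"z":0,"ax":0,"ay":0,"az":0,"grip":85},{"x":0,"y":0,"z":0,"ax":0,"ay":0,"az":0,"grip":85},{"x":0,"y":0,"z":-20,"ax":0,"ay":0,"az":0,"grip":85},{"x":0,"y":0,"z":-65,"ax":0,"ay":0,"az":0,"grip":85}]'

```text
time: 39.45
tcp_pos: [0.486, -0.1759, 0.1372]
orientation: [[0.98, -0.2, -0.007], [-0.2, -0.98, 0.003], [-0.007, -0.002, -1.0]]
ft_force: [0.3, -0.6, -0.6]
grip_width: 0.0847
```

Call:
send_rows --series '[{"x":0,"y":0,"z":-45,"ax":0,"ay":0,"az":0,"grip":85},{"x":0,"y":0,"z":-90,"ax":0,"ay":0,"az":0,"grip":85},{"x":-22,"y":-38,"z":-110,"ax":0,"ay":0,"az":0,"grip":85},{"x":-44,"y":-76,"z":-110,"ax":0,"ay":0,"az":0,"grip":85},{"x":-66,"y":-114,"z":-110,"ax":0,"ay":0,"az":0,"grip":85}]'

```text
time: 39.95
tcp_pos: [0.4457, -0.0508, 0.2512]
orientation: [[0.98, -0.201, 0.003], [-0.201, -0.98, -0.0], [0.003, -0.0, -1.0]]
ft_force: [0.5, -0.1, -0.3]
grip_width: 0.085
```

Call:
send_rows --series '[{"x":-22,"y":-38,"z":0,"ax":0,"ay":0,"az":0,"grip":85},{"x":-44,"y":-76,"z":0,"ax":0,"ay":0,"az":0,"grip":85},{"x":-66,"y":-114,"z":0,"ax":0,"ay":0,"az":0,"grip":85},{"x":-88,"y":-152,"z":0,"ax":0,"ay":0,"az":0,"grip":85},{"x":-110,"y":-190,"z":0,"ax":0,"ay":0,"az":0,"grip":85}]'

```text
time: 40.45
tcp_pos: [0.3754, 0.1577, 0.2505]
orientation: [[0.98, -0.2, 0.002], [-0.2, -0.98, 0.0], [0.002, -0.001, -1.0]]
ft_force: [0.3, 0.7, -0.0]
grip_width: 0.085
```

Call:
send_rows --series '[{"x":-22,"y":-38,"z":0,"ax":0,"ay":0,"az":0,"grip":85},{"x":-49,"y":-83,"z":0,"ax":0,"ay":0,"az":0,"grip":85},{"x":-49,"y":-83,"z":0,"ax":0,"ay":0,"az":0,"grip":85},{"x":-49,"y":-83,"z":0,"ax":0,"ay":0,"az":0,"grip":85}]'

```text
time: 40.85
tcp_pos: [0.3444, 0.2481, 0.2502]
orientation: [[0.98, -0.197, 0.001], [-0.197, -0.98, -0.0], [0.001, 0.0, -1.0]]
ft_force: [0.6, -0.2, 0.5]
grip_width: 0.0851
```

Run:
```python
from boxes import *
st();  C=cam("wrist"); im=env.snapshot("wrist"); np.savez("pics/w17.npz",*C); cv2.imwrite("pics/w17.png",im);lids(C,im,(.03,))
plan([.4248,.2366,.10],-.126)
```

```text
t 40.85 tcp [344.4 248.1 250.2] yaw -0.198 tilt [ 0.001 -0.   ] F [ 0.6 -0.2  0.5] M [ 0.01 -0.01 -0.04] grip 85.1 J [ 0.54 -0.24  1.64 -0.    1.74  2.31]
px [521. 336.] z 0.03 c 97.8 16.1 size 100.6 54.5 yaw 1.536 edge fill 0.77
px [278.  85.] z 0.03 c 425.9 236.5 size 94.3 61.3 yaw -0.13  fill 0.93
px [542.  14.] z 0.03 c 441.2 -7.3 size 34.0 22.3 yaw 1.374 edge fill 0.91
shift [ 80.3  -5.6 150.2] rot [ 0.    -0.001 -0.074]
```

Call:
send_rows --series '[{"x":25,"y":-2,"z":40,"ax":0,"ay":0,"az":-0.04,"grip":85},{"x":50,"y":-4,"z":80,"ax":0,"ay":0,"az":-0.07,"grip":85},{"x":80,"y":-5.6,"z":118,"ax":0,"ay":0,"az":-0.07,"grip":85},{"x":80,"y":-5.6,"z":160,"ax":0,"ay":0,"az":-0.07,"grip":85},{"x":80,"y":-5.6,"z":160,"ax":0,"ay":0,"az":-0.07,"grip":85}]'

```text
time: 41.4
tcp_pos: [0.4222, 0.2333, 0.0844]
orientation: [[0.991, -0.135, -0.01], [-0.135, -0.991, -0.005], [-0.009, 0.007, -1.0]]
ft_force: [-0.7, 0.4, -0.0]
grip_width: 0.0851
```

Call:
send_rows --series '[{"x":0,"y":0,"z":40,"ax":0,"ay":0,"az":0,"grip":85},{"x":0,"y":0,"z":70,"ax":0,"ay":0,"az":0,"grip":85},{"x":0,"y":0,"z":86,"ax":0,"ay":0,"az":0,"grip":85},{"x":0,"y":0,"z":88,"ax":0,"ay":0,"az":0,"grip":85},{"x":0,"y":0,"z":88,"ax":0,"ay":0,"az":0,"grip":85}]'

```text
time: 41.9
tcp_pos: [0.4258, 0.2368, 0.0043]
orientation: [[0.991, -0.132, 0.003], [-0.132, -0.991, 0.001], [0.003, -0.001, -1.0]]
ft_force: [-0.0, -0.0, -0.0]
grip_width: 0.0852
```

Run:
```python
from boxes import *
st(); plan([.4242,.2367,.002],-.128)
```

```text
t 41.9 tcp [425.8 236.8   4.3] yaw -0.132 tilt [0.003 0.001] F [-0. -0. -0.] M [-0.04  0.05  0.03] grip 85.2 J [ 0.43  0.16  1.76 -0.    1.22  2.14]
shift [-1.5  0.3  2.3] rot [-0.001 -0.003 -0.004]
```

Call:
send_rows --series '[{"x":-1,"y":0,"z":2,"ax":0,"ay":0,"az":0,"grip":75},{"x":-1,"y":0,"z":2,"ax":0,"ay":0,"az":0,"grip":40},{"x":-1,"y":0,"z":2,"ax":0,"ay":0,"az":0,"grip":40},{"x":-1,"y":0,"z":2,"ax":0,"ay":0,"az":0,"grip":40},{"x":-1,"y":0,"z":2,"ax":0,"ay":0,"az":0,"grip":40}]'

```text
time: 42.4
tcp_pos: [0.4245, 0.2374, 0.0019]
orientation: [[0.991, -0.131, 0.003], [-0.131, -0.991, 0.001], [0.003, -0.001, -1.0]]
ft_force: [-2.1, -0.7, 7.9]
grip_width: 0.059
```

Call:
send_rows --series '[{"x":0,"y":0,"z":0,"ax":0,"ay":0,"az":0,"grip":40},{"x":0,"y":0,"z":0,"ax":0,"ay":0,"az":0,"grip":40}]'

```text
time: 42.6
tcp_pos: [0.4245, 0.2374, 0.0019]
orientation: [[0.991, -0.131, 0.003], [-0.131, -0.991, 0.001], [0.003, -0.001, -1.0]]
ft_force: [-2.0, -0.6, 7.6]
grip_width: 0.0588
```

Run:
```python
from boxes import *
st()
```

```text
t 42.6 tcp [424.5 237.4   1.9] yaw -0.131 tilt [0.003 0.001] F [-2.  -0.6  7.6] M [-0.24  0.26  0.02] grip 58.8 J [ 0.43  0.16  1.77 -0.    1.21  2.14]
```

Call:
send_rows --series '[{"x":0,"y":0,"z":-20,"ax":0,"ay":0,"az":0,"grip":40},{"x":0,"y":0,"z":-65,"ax":0,"ay":0,"az":0,"grip":40},{"x":0,"y":0,"z":-110,"ax":0,"ay":0,"az":0,"grip":40},{"x":0,"y":0,"z":-155,"ax":0,"ay":0,"az":0,"grip":40},{"x":0,"y":0,"z":-200,"ax":0,"ay":0,"az":0,"grip":40}]'

```text
time: 43.1
tcp_pos: [0.4229, 0.2368, 0.2021]
orientation: [[0.991, -0.131, 0.001], [-0.131, -0.991, -0.0], [0.001, 0.0, -1.0]]
ft_force: [0.9, 0.2, -1.4]
grip_width: 0.0592
```

Call:
send_rows --series '[{"x":0,"y":20,"z":-40,"ax":0,"ay":0,"az":0,"grip":40},{"x":3,"y":60,"z":-68,"ax":0,"ay":0,"az":0,"grip":40},{"x":6,"y":106,"z":-68,"ax":0,"ay":0,"az":0,"grip":40},{"x":9,"y":152,"z":-68,"ax":0,"ay":0,"az":0,"grip":40},{"x":12,"y":198,"z":-68,"ax":0,"ay":0,"az":0,"grip":40}]'

```text
time: 43.6
tcp_pos: [0.4087, 0.0376, 0.2684]
orientation: [[0.992, -0.13, 0.001], [-0.13, -0.992, -0.0], [0.001, -0.0, -1.0]]
ft_force: [1.4, -0.5, -2.4]
grip_width: 0.0595
```

Call:
send_rows --series '[{"x":3,"y":46,"z":0,"ax":0,"ay":0,"az":0.035,"grip":40},{"x":6,"y":92,"z":0,"ax":0,"ay":0,"az":0.07,"grip":40},{"x":9,"y":138,"z":0,"ax":0,"ay":0,"az":0.07,"grip":40},{"x":12,"y":180,"z":0,"ax":0,"ay":0,"az":0.07,"grip":40},{"x":13,"y":198,"z":0,"ax":0,"ay":0,"az":0.07,"grip":40}]'

```text
time: 44.1
tcp_pos: [0.3954, -0.1617, 0.268]
orientation: [[0.979, -0.203, 0.0], [-0.203, -0.979, -0.001], [0.0, 0.001, -1.0]]
ft_force: [0.6, 0.6, -1.4]
grip_width: 0.0593
```

Call:
send_rows --series '[{"x":0,"y":0,"z":0,"ax":0,"ay":0,"az":0,"grip":40},{"x":0,"y":0,"z":0,"ax":0,"ay":0,"az":0,"grip":40},{"x":0,"y":0,"z":0,"ax":0,"ay":0,"az":0,"grip":40}]'

```text
time: 44.4
tcp_pos: [0.3964, -0.1579, 0.2683]
orientation: [[0.98, -0.199, 0.001], [-0.199, -0.98, 0.0], [0.001, -0.0, -1.0]]
ft_force: [0.2, -0.6, -2.4]
grip_width: 0.0588
```

Run:
```python
from boxes import *
st();  C=cam("wrist"); im=env.snapshot("wrist"); np.savez("pics/w18.npz",*C); cv2.imwrite("pics/w18.png",im);lids(C,im,(.107,))
print(proj(C,[[.486,-.1765,.107]]))
plan([.4865,-.1767,.14],-.201)
```

```text
t 44.4 tcp [ 396.4 -157.9  268.3] yaw -0.2 tilt [0.001 0.   ] F [ 0.2 -0.6 -2.4] M [0.03 0.   0.01] grip 58.8 J [-0.47 -0.24  1.6   0.    1.78  1.3 ]
px [284. 375.] z 0.107 c 204.8 -120.0 size 155.6 87.1 yaw 1.371  fill 0.67
px [507. 266.] z 0.107 c 255.8 -341.8 size 173.8 128.2 yaw 0.169 edge fill 0.57
px [353. 144.] z 0.107 c 421.2 -223.5 size 51.1 26.3 yaw -0.889  fill 0.51
px [415. 127.] z 0.107 c 430.8 -270.0 size 64.3 36.2 yaw -0.202  fill 0.68
px [405.  22.] z 0.107 c 495.8 -258.5 size 84.6 52.8 yaw 1.372 edge fill 0.3
px [233.  76.] z 0.107 c 487.5 -129.5 size 150.6 119.9 yaw 1.372 edge fill 0.89
[[284.19358174  75.19046061]]
shift [ 91.9   0.7 128.4] rot [-0.    -0.001  0.001]
```

Call:
send_rows --series '[{"x":45,"y":0,"z":0,"ax":0,"ay":0,"az":0,"grip":40},{"x":92,"y":0.5,"z":5,"ax":0,"ay":0,"az":0,"grip":40},{"x":92,"y":0.5,"z":50,"ax":0,"ay":0,"az":0,"grip":40},{"x":92,"y":0.5,"z":90,"ax":0,"ay":0,"az":0,"grip":40},{"x":92,"y":0.5,"z":125,"ax":0,"ay":0,"az":0,"grip":40}]'

```text
time: 44.95
tcp_pos: [0.4865, -0.1763, 0.1408]
orientation: [[0.98, -0.198, -0.001], [-0.198, -0.98, 0.001], [-0.001, -0.001, -1.0]]
ft_force: [-0.3, -0.2, -2.3]
grip_width: 0.0586
```

Call:
send_rows --series '[{"x":0,"y":0,"z":15,"ax":0,"ay":0,"az":0,"grip":40},{"x":0,"y":0,"z":20,"ax":0,"ay":0,"az":0,"grip":40},{"x":0,"y":0,"z":20,"ax":0,"ay":0,"az":0,"grip":40},{"x":0,"y":0,"z":20,"ax":0,"ay":0,"az":0,"grip":40},{"x":0,"y":0,"z":20,"ax":0,"ay":0,"az":0,"grip":40}]'

```text
time: 45.45
tcp_pos: [0.4873, -0.1779, 0.125]
orientation: [[0.98, -0.2, 0.003], [-0.2, -0.98, -0.001], [0.004, 0.001, -1.0]]
ft_force: [-0.1, -0.1, -1.7]
grip_width: 0.0589
```

Call:
send_rows --series '[{"x":0,"y":0,"z":3,"ax":0,"ay":0,"az":0,"grip":40},{"x":0,"y":0,"z":5,"ax":0,"ay":0,"az":0,"grip":40},{"x":0,"y":0,"z":5,"ax":0,"ay":0,"az":0,"grip":40},{"x":0,"y":0,"z":5,"ax":0,"ay":0,"az":0,"grip":40},{"x":0,"y":0,"z":5,"ax":0,"ay":0,"az":0,"grip":40}]'

```text
time: 45.95
tcp_pos: [0.4865, -0.1778, 0.1184]
orientation: [[0.98, -0.2, 0.001], [-0.2, -0.98, -0.0], [0.001, -0.0, -1.0]]
ft_force: [-0.1, 1.3, -2.2]
grip_width: 0.0592
```

Run:
```python
from boxes import *
st(); plan([.4867,-.1767,.109],-.201)
```

```text
t 45.95 tcp [ 486.5 -177.8  118.4] yaw -0.201 tilt [ 0.001 -0.   ] F [-0.1  1.3 -2.2] M [ 0.03 -0.04 -0.01] grip 59.2 J [-0.42  0.1   1.58  0.    1.46  1.35]
shift [-0.  -1.1  9.4] rot [-0.    -0.001 -0.   ]
```

Call:
send_rows --series '[{"x":0,"y":-1,"z":4,"ax":0,"ay":0,"az":0,"grip":40},{"x":0,"y":-1,"z":7,"ax":0,"ay":0,"az":0,"grip":40},{"x":0,"y":-1,"z":9,"ax":0,"ay":0,"az":0,"grip":40},{"x":0,"y":-1,"z":9.5,"ax":0,"ay":0,"az":0,"grip":40},{"x":0,"y":-1,"z":9.5,"ax":0,"ay":0,"az":0,"grip":40}]'

```text
time: 46.45
tcp_pos: [0.4868, -0.1768, 0.1089]
orientation: [[0.98, -0.2, 0.001], [-0.2, -0.98, -0.0], [0.001, -0.0, -1.0]]
ft_force: [-1.4, 0.9, -0.3]
grip_width: 0.0592
```

Run:
```python
from boxes import *
st()
```

```text
t 46.45 tcp [ 486.8 -176.8  108.9] yaw -0.201 tilt [ 0.001 -0.   ] F [-1.4  0.9 -0.3] M [0.11 0.07 0.07] grip 59.2 J [-0.42  0.11  1.59  0.    1.44  1.35]
```

Call:
send_rows --series '[{"x":0,"y":0,"z":0,"ax":0,"ay":0,"az":0,"grip":65},{"x":0,"y":0,"z":0,"ax":0,"ay":0,"az":0,"grip":85},{"x":0,"y":0,"z":0,"ax":0,"ay":0,"az":0,"grip":85},{"x":0,"y":0,"z":0,"ax":0,"ay":0,"az":0,"grip":85},{"x":0,"y":0,"z":-15,"ax":0,"ay":0,"az":0,"grip":85}]'

```text
time: 46.95
tcp_pos: [0.4856, -0.1763, 0.122]
orientation: [[0.98, -0.2, -0.003], [-0.2, -0.98, 0.002], [-0.003, -0.001, -1.0]]
ft_force: [-0.9, 0.0, 0.1]
grip_width: 0.0851
```

Call:
send_rows --series '[{"x":0,"y":0,"z":-40,"ax":0,"ay":0,"az":0,"grip":85},{"x":0,"y":0,"z":-80,"ax":0,"ay":0,"az":0,"grip":85},{"x":-8,"y":-43,"z":-100,"ax":0,"ay":0,"az":0,"grip":85},{"x":-16,"y":-88,"z":-115,"ax":0,"ay":0,"az":0,"grip":85},{"x":-24,"y":-133,"z":-125,"ax":0,"ay":0,"az":0,"grip":85}]'

```text
time: 47.45
tcp_pos: [0.4898, -0.0405, 0.2505]
orientation: [[0.98, -0.201, 0.003], [-0.201, -0.98, -0.0], [0.003, -0.0, -1.0]]
ft_force: [1.4, -0.9, 0.3]
grip_width: 0.085
```

Call:
send_rows --series '[{"x":-8,"y":-45,"z":0,"ax":0,"ay":0,"az":0,"grip":85},{"x":-16,"y":-90,"z":0,"ax":0,"ay":0,"az":0,"grip":85},{"x":-24,"y":-135,"z":0,"ax":0,"ay":0,"az":0,"grip":85},{"x":-32,"y":-180,"z":0,"ax":0,"ay":0,"az":0,"grip":85},{"x":-40,"y":-225,"z":0,"ax":0,"ay":0,"az":0,"grip":85}]'

```text
time: 47.95
tcp_pos: [0.4952, 0.1887, 0.249]
orientation: [[0.98, -0.2, 0.001], [-0.2, -0.98, -0.0], [0.001, -0.0, -1.0]]
ft_force: [1.5, 0.1, -0.5]
grip_width: 0.085
```

Call:
send_rows --series '[{"x":-8,"y":-45,"z":0,"ax":0,"ay":0,"az":0,"grip":85},{"x":-16,"y":-90,"z":0,"ax":0,"ay":0,"az":0,"grip":85},{"x":-24,"y":-135,"z":0,"ax":0,"ay":0,"az":0,"grip":85},{"x":-32,"y":-180,"z":0,"ax":0,"ay":0,"az":0,"grip":85},{"x":-40,"y":-213,"z":0,"ax":0,"ay":0,"az":0,"grip":85}]'

```text
time: 48.45
tcp_pos: [0.4983, 0.406, 0.2482]
orientation: [[0.98, -0.199, 0.0], [-0.199, -0.98, -0.0], [0.0, 0.0, -1.0]]
ft_force: [0.5, -0.8, -0.0]
grip_width: 0.0847
```

Call:
send_rows --series '[{"x":0,"y":0,"z":0,"ax":0,"ay":0,"az":0,"grip":85},{"x":0,"y":0,"z":0,"ax":0,"ay":0,"az":0,"grip":85},{"x":0,"y":0,"z":0,"ax":0,"ay":0,"az":0,"grip":85}]'

```text
time: 48.75
tcp_pos: [0.4991, 0.4026, 0.2489]
orientation: [[0.98, -0.201, 0.001], [-0.201, -0.98, -0.0], [0.001, 0.0, -1.0]]
ft_force: [-0.3, -0.2, -0.2]
grip_width: 0.0852
```

Run:
```python
from boxes import *
st();  C=cam("wrist"); im=env.snapshot("wrist"); np.savez("pics/w19.npz",*C); cv2.imwrite("pics/w19.png",im);lids(C,im,(.03,))
plan([.581,.385,.09],.17)
```

```text
t 48.75 tcp [499.1 402.6 248.9] yaw -0.202 tilt [ 0.001 -0.   ] F [-0.3 -0.2 -0.2] M [ 0.01  0.   -0.04] grip 85.2 J [ 0.62  0.39  0.98 -0.    1.77  2.39]
px [180. 363.] z 0.03 c 302.4 578.7 size 79.3 46.1 yaw -0.0  fill 0.65
px [ 67. 247.] z 0.03 c 446.0 638.2 size 290.7 176.4 yaw -0.439 edge fill 0.69
px [281.  72.] z 0.03 c 594.0 388.6 size 71.4 60.1 yaw 0.167  fill 0.79
shift [ 83.4   0.6 159.3] rot [-0.    -0.001 -0.373]
```

Run:
```python
from h import *
def prof(n,c,yaw,z=.03):
    q=np.load(f"pics/{n}.npz"); C=[q[k] for k in q.files]; im=cv2.imread(f"pics/{n}.png")
    u=np.array([np.cos(yaw),np.sin(yaw)]);v=np.array([-u[1],u[0]])
    a=np.arange(-60,61,2);b=np.arange(-36,37,4)
    P=np.array([[*(np.array(c)+(i*u+j*v)/1e3),z] for i in a for j in b]); p=proj(C,P).astype(np.float32)
    g=cv2.remap(im,p[:,0].reshape(len(a),-1),p[:,1].reshape(len(a),-1),cv2.INTER_LINEAR)
    h=cv2.cvtColor(g,cv2.COLOR_BGR2HSV)
    print(n); 
    for i,r in zip(a,h): 
        if abs(i)>34: print(i," ".join(f"{int(x[2]) if x[1]<90 else 0:3d}" for x in r))
prof("w15",(.582,.3862),.17); prof("w17",(.4248,.2366),-.13)
```

```text
w15
-60   0   0   0   0   0   0   0   0   0   0   0   0   0   0   0   0   0   0   0
-58   0   0   0   0   0   0   0   0   0   0   0   0   0   0   0   0   0   0   0
-56   0   0   0   0   0   0   0   0   0   0   0   0   0   0   0   0   0   0   0
-54   0   0   0   0   0   0   0   0   0   0   0   0   0   0   0   0   0   0   0
-52   0   0   0   0   0   0   0   0   0   0   0   0   0   0   0   0   0   0   0
-50   0   0   0   0   0   0   0   0   0   0   0   0   0   0   0   0   0   0   0
-48   0   0   0   0   0   0   0   0   0   0   0   0   0   0   0   0   0   0   0
-46   0   0   0   0   0   0   0 197 203 199 209   0   0   0   0   0   0   0   0
-44   0   0 160 168 164 151 156 218 223 220 221 171 164 169 171 170 175   0   0
-42   0 100 222 238 236 237 236 237 237 236 234 232 232 231 228 228 218   0   0
-40  86  90 234 246 246 246 244 244 243 243 242 242 241 239 239 238 230   0   0
-38  86  92 233 246 246 245 244 243 243 242 242 241 241 239 239 238 229   0   0
-36  85  93 230 245 245 244 244 244 243 242 242 241 240 240 239 237 231   0   0
36  84  87 214 235 234 234 235 233 233 232 231 231 231 2
[... 2341 characters left out ...]
 230 245 246 245 245 247 246 246 245 245 244 247 244 244 242   0   0
46   0   0 155 173 152 165 168 186 221 234 233 215 174 159 166 187 187   0   0
48   0   0   0   0   0   0   0   0 188 184 196 195   0   0   0   0   0   0   0
50   0   0   0   0   0   0   0   0   0   0   0   0   0   0   0   0   0   0   0
52   0   0   0   0   0   0   0   0   0   0   0   0   0   0   0   0   0   0   0
54   0   0   0   0   0   0   0   0   0   0   0   0   0   0   0   0   0   0   0
56   0   0   0   0   0   0   0   0   0   0   0   0   0   0   0   0   0   0   0
58   0   0   0   0   0   0   0   0   0   0   0   0   0   0   0   0   0   0   0
60   0   0   0   0   0   0   0   0   0   0   0   0   0   0   0   0   0   0   0
```

Call:
send_rows --series '[{"x":25,"y":0,"z":30,"ax":0,"ay":0,"az":-0.13,"grip":85},{"x":50,"y":-0.5,"z":65,"ax":0,"ay":0,"az":-0.26,"grip":85},{"x":85,"y":-1,"z":100,"ax":0,"ay":0,"az":-0.371,"grip":85},{"x":85,"y":-1,"z":140,"ax":0,"ay":0,"az":-0.371,"grip":85},{"x":85,"y":-1,"z":160,"ax":0,"ay":0,"az":-0.371,"grip":85}]'

```text
time: 49.3
tcp_pos: [0.5822, 0.3845, 0.084]
orientation: [[0.986, 0.166, -0.004], [0.166, -0.986, -0.003], [-0.005, 0.002, -1.0]]
ft_force: [-0.1, -0.0, -0.4]
grip_width: 0.0851
```

Call:
send_rows --series '[{"x":0,"y":0,"z":40,"ax":0,"ay":0,"az":0,"grip":85},{"x":0,"y":0,"z":65,"ax":0,"ay":0,"az":0,"grip":85},{"x":0,"y":0,"z":82,"ax":0,"ay":0,"az":0,"grip":85},{"x":0,"y":0,"z":84,"ax":0,"ay":0,"az":0,"grip":85},{"x":0,"y":0,"z":84,"ax":0,"ay":0,"az":0,"grip":85}]'

```text
time: 49.8
tcp_pos: [0.5831, 0.3873, 0.006]
orientation: [[0.986, 0.168, 0.002], [0.168, -0.986, 0.001], [0.002, -0.0, -1.0]]
ft_force: [0.3, 0.1, -0.6]
grip_width: 0.0851
```

Run:
```python
from boxes import *
st(); plan([.5828,.3863,.002],.169)
```

```text
t 49.8 tcp [583.1 387.3   6. ] yaw 0.169 tilt [0.002 0.001] F [ 0.3  0.1 -0.6] M [ 0.02 -0.01  0.01] grip 85.1 J [ 0.53  0.7   1.04 -0.    1.4   1.94]
shift [-0.5  0.9  4. ] rot [-0.    -0.002  0.   ]
```

Call:
send_rows --series '[{"x":0,"y":0.5,"z":4,"ax":0,"ay":0,"az":0,"grip":75},{"x":0,"y":0.5,"z":4,"ax":0,"ay":0,"az":0,"grip":40},{"x":0,"y":0.5,"z":4,"ax":0,"ay":0,"az":0,"grip":40},{"x":0,"y":0.5,"z":4,"ax":0,"ay":0,"az":0,"grip":40},{"x":0,"y":0.5,"z":4,"ax":0,"ay":0,"az":0,"grip":40}]'

```text
time: 50.3
tcp_pos: [0.5833, 0.3873, 0.0024]
orientation: [[0.986, 0.169, 0.003], [0.169, -0.986, 0.001], [0.003, -0.0, -1.0]]
ft_force: [-0.7, -2.0, 6.2]
grip_width: 0.0592
```

Call:
send_rows --series '[{"x":0,"y":0,"z":0,"ax":0,"ay":0,"az":0,"grip":40},{"x":0,"y":0,"z":0,"ax":0,"ay":0,"az":0,"grip":40}]'

```text
time: 50.5
tcp_pos: [0.5833, 0.3873, 0.0024]
orientation: [[0.986, 0.169, 0.003], [0.169, -0.986, 0.001], [0.003, -0.0, -1.0]]
ft_force: [0.1, -1.7, 5.9]
grip_width: 0.0588
```

Run:
```python
from boxes import *
st(); s=env.read_state(); O=s["orientation"]
print("case centre in tool",O.T@(np.array([.5828,.3863,s["tcp_pos"][2]])-s["tcp_pos"])*1e3)
```

```text
t 50.5 tcp [583.3 387.3   2.4] yaw 0.17 tilt [0.003 0.001] F [ 0.1 -1.7  5.9] M [-0.2   0.14  0.  ] grip 58.8 J [ 0.53  0.71  1.04 -0.    1.39  1.93]
case centre in tool [-0.63633221  0.89814754 -0.0022439 ]
```

Call:
send_rows --series '[{"x":0,"y":0,"z":-20,"ax":0,"ay":0,"az":0,"grip":40},{"x":0,"y":0,"z":-65,"ax":0,"ay":0,"az":0,"grip":40},{"x":0,"y":0,"z":-110,"ax":0,"ay":0,"az":0,"grip":40},{"x":0,"y":0,"z":-155,"ax":0,"ay":0,"az":0,"grip":40},{"x":0,"y":0,"z":-200,"ax":0,"ay":0,"az":0,"grip":40}]'

```text
time: 51.0
tcp_pos: [0.5819, 0.3868, 0.2017]
orientation: [[0.986, 0.169, -0.001], [0.169, -0.986, -0.001], [-0.001, 0.001, -1.0]]
ft_force: [1.0, 0.4, -2.4]
grip_width: 0.059
```

Call:
send_rows --series '[{"x":0,"y":0,"z":-45,"ax":0,"ay":0,"az":0,"grip":40},{"x":-15,"y":42,"z":-50,"ax":0,"ay":0,"az":0,"grip":40},{"x":-30,"y":85,"z":-50,"ax":0,"ay":0,"az":0,"grip":40},{"x":-46,"y":130,"z":-50,"ax":0,"ay":0,"az":0,"grip":40},{"x":-62,"y":175,"z":-50,"ax":0,"ay":0,"az":0,"grip":40}]'

```text
time: 51.5
tcp_pos: [0.5499, 0.2024, 0.2499]
orientation: [[0.986, 0.17, -0.001], [0.17, -0.986, -0.0], [-0.001, 0.0, -1.0]]
ft_force: [1.0, -0.2, -2.3]
grip_width: 0.0588
```

Call:
send_rows --series '[{"x":-16,"y":45,"z":0,"ax":0,"ay":0,"az":0,"grip":40},{"x":-32,"y":90,"z":0,"ax":0,"ay":0,"az":0.1,"grip":40},{"x":-48,"y":135,"z":0,"ax":0,"ay":0,"az":0.2,"grip":40},{"x":-64,"y":180,"z":0,"ax":0,"ay":0,"az":0.3,"grip":40},{"x":-79,"y":225,"z":0,"ax":0,"ay":0,"az":0.371,"grip":40}]'

```text
time: 52.0
tcp_pos: [0.51, -0.0327, 0.2503]
orientation: [[0.979, -0.203, 0.0], [-0.203, -0.979, 0.0], [-0.0, -0.0, -1.0]]
ft_force: [1.7, -1.0, -2.0]
grip_width: 0.0593
```

Run:
```python
from boxes import *
st(); plan([.4871,-.1769,.2],-.201)
```

```text
t 52.0 tcp [510.  -32.7 250.3] yaw -0.205 tilt [0. 0.] F [ 1.7 -1.  -2. ] M [ 0.01 -0.02 -0.05] grip 59.3 J [-0.14  0.01  1.41  0.    1.73  1.64]
shift [  6.9 145.9  50.3] rot [-0.     0.    -0.004]
```

Call:
send_rows --series '[{"x":2,"y":42,"z":0,"ax":0,"ay":0,"az":0,"grip":40},{"x":4,"y":85,"z":0,"ax":0,"ay":0,"az":0,"grip":40},{"x":6,"y":125,"z":10,"ax":0,"ay":0,"az":0,"grip":40},{"x":7,"y":146,"z":40,"ax":0,"ay":0,"az":0,"grip":40},{"x":7,"y":146,"z":70,"ax":0,"ay":0,"az":0,"grip":40}]'

```text
time: 52.5
tcp_pos: [0.488, -0.1782, 0.1798]
orientation: [[0.979, -0.204, 0.001], [-0.204, -0.979, -0.001], [0.001, 0.001, -1.0]]
ft_force: [0.2, 0.9, -3.0]
grip_width: 0.0592
```

Call:
send_rows --series '[{"x":0,"y":0,"z":10,"ax":0,"ay":0,"az":0,"grip":40},{"x":0,"y":0,"z":20,"ax":0,"ay":0,"az":0,"grip":40},{"x":0,"y":0,"z":25,"ax":0,"ay":0,"az":0,"grip":40},{"x":0,"y":0,"z":25,"ax":0,"ay":0,"az":0,"grip":40},{"x":0,"y":0,"z":25,"ax":0,"ay":0,"az":0,"grip":40}]'

```text
time: 53.0
tcp_pos: [0.4893, -0.1754, 0.157]
orientation: [[0.98, -0.199, 0.003], [-0.199, -0.98, -0.001], [0.003, 0.0, -1.0]]
ft_force: [-0.3, -0.8, -3.5]
grip_width: 0.0589
```

Call:
send_rows --series '[{"x":0,"y":0,"z":3,"ax":0,"ay":0,"az":0,"grip":40},{"x":0,"y":0,"z":5,"ax":0,"ay":0,"az":0,"grip":40},{"x":0,"y":0,"z":5,"ax":0,"ay":0,"az":0,"grip":40},{"x":0,"y":0,"z":5,"ax":0,"ay":0,"az":0,"grip":40},{"x":0,"y":0,"z":5,"ax":0,"ay":0,"az":0,"grip":40}]'

```text
time: 53.5
tcp_pos: [0.4888, -0.1756, 0.1509]
orientation: [[0.98, -0.2, 0.001], [-0.2, -0.98, -0.0], [0.001, -0.0, -1.0]]
ft_force: [-0.1, -0.6, -2.8]
grip_width: 0.0591
```

Run:
```python
from boxes import *
st(); plan([.4871,-.1769,.1394],-.201)
```

```text
t 53.5 tcp [ 488.8 -175.6  150.9] yaw -0.201 tilt [ 0.001 -0.   ] F [-0.1 -0.6 -2.8] M [0.03 0.03 0.01] grip 59.1 J [-0.42  0.08  1.54  0.    1.53  1.36]
shift [-1.4  1.6 11.5] rot [-0.    -0.001 -0.   ]
```

Call:
send_rows --series '[{"x":-1.4,"y":1.4,"z":5,"ax":0,"ay":0,"az":0,"grip":40},{"x":-1.4,"y":1.4,"z":9,"ax":0,"ay":0,"az":0,"grip":40},{"x":-1.4,"y":1.4,"z":11,"ax":0,"ay":0,"az":0,"grip":40},{"x":-1.4,"y":1.4,"z":11.5,"ax":0,"ay":0,"az":0,"grip":40},{"x":-1.4,"y":1.4,"z":11.5,"ax":0,"ay":0,"az":0,"grip":40}]'

```text
time: 54.0
tcp_pos: [0.4872, -0.1767, 0.1394]
orientation: [[0.98, -0.2, 0.001], [-0.2, -0.98, -0.0], [0.001, -0.0, -1.0]]
ft_force: [-1.1, -0.3, -1.1]
grip_width: 0.0589
```

Run:
```python
from boxes import *
st()
```

```text
t 54.0 tcp [ 487.2 -176.7  139.4] yaw -0.201 tilt [ 0.001 -0.   ] F [-1.1 -0.3 -1.1] M [0.03 0.01 0.04] grip 58.9 J [-0.42  0.08  1.56  0.    1.5   1.35]
```

Contact as expected. Release, rise, retreat and check.

Call:
send_rows --series '[{"x":0,"y":0,"z":0.3,"ax":0,"ay":0,"az":0,"grip":65},{"x":0,"y":0,"z":0.3,"ax":0,"ay":0,"az":0,"grip":85},{"x":0,"y":0,"z":0.3,"ax":0,"ay":0,"az":0,"grip":85},{"x":0,"y":0,"z":0.3,"ax":0,"ay":0,"az":0,"grip":85},{"x":0,"y":0,"z":-15,"ax":0,"ay":0,"az":0,"grip":85}]'

```text
time: 54.5
tcp_pos: [0.4861, -0.1762, 0.1524]
orientation: [[0.98, -0.2, -0.003], [-0.2, -0.98, 0.002], [-0.003, -0.001, -1.0]]
ft_force: [-0.2, 0.2, -0.4]
grip_width: 0.0851
```

Call:
send_rows --series '[{"x":0,"y":0,"z":-40,"ax":0,"ay":0,"az":0,"grip":85},{"x":0,"y":0,"z":-80,"ax":0,"ay":0,"az":0,"grip":85},{"x":0,"y":0,"z":-125,"ax":0,"ay":0,"az":0,"grip":85},{"x":-35,"y":0,"z":-150,"ax":0,"ay":0,"az":0,"grip":85},{"x":-80,"y":0,"z":-160,"ax":0,"ay":0,"az":0,"grip":85}]'

```text
time: 55.0
tcp_pos: [0.4087, -0.1608, 0.3169]
orientation: [[0.98, -0.199, 0.004], [-0.199, -0.98, -0.002], [0.005, 0.001, -1.0]]
ft_force: [-0.7, -0.4, 0.9]
grip_width: 0.0852
```

Call:
send_rows --series '[{"x":-12,"y":0,"z":0,"ax":0,"ay":0,"az":0,"grip":85},{"x":-12,"y":0,"z":0,"ax":0,"ay":0,"az":0,"grip":85},{"x":-12,"y":0,"z":0,"ax":0,"ay":0,"az":0,"grip":85}]'

```text
time: 55.3
tcp_pos: [0.3971, -0.1583, 0.3141]
orientation: [[0.98, -0.2, 0.001], [-0.2, -0.98, -0.0], [0.001, -0.0, -1.0]]
ft_force: [0.4, -0.7, 0.1]
grip_width: 0.085
```

Run:
```python
from boxes import *
st();  C=cam("wrist"); im=env.snapshot("wrist"); np.savez("pics/w20.npz",*C); cv2.imwrite("pics/w20.png",im);lids(C,im,(.167,))
print(proj(C,[[.4863,-.1765,.167]]))
a=env.snapshot("scene");b=env.snapshot("side"); cv2.imwrite("pics/sceneF.png",a);cv2.imwrite("pics/sideF.png",b)
b2=cv2.resize(b[120:330,170:450],(400,300),interpolation=3);a2=cv2.resize(a[150:330,120:360],(400,300),interpolation=3);w=cv2.resize(im,(400,300),interpolation=cv2.INTER_AREA)
z=np.load("pics/w3.npz")
e=cv2.resize(im[0:210,140:420],(400,300),interpolation=3)
cv2.imwrite("pics/final.png",np.vstack([np.hstack([a2,b2]),np.hstack([w,e])]))
```

```text
t 55.3 tcp [ 397.1 -158.3  314.1] yaw -0.201 tilt [ 0.001 -0.   ] F [ 0.4 -0.7  0.1] M [0.03 0.   0.03] grip 85.0 J [-0.47 -0.23  1.5   0.    1.87  1.31]
px [426. 232.] z 0.167 c 339.1 -270.4 size 34.0 33.9 yaw 1.37  fill 0.79
px [515. 252.] z 0.167 c 293.4 -351.3 size 144.8 96.5 yaw 0.249 edge fill 0.82
px [337. 132.] z 0.167 c 437.6 -206.4 size 58.6 34.6 yaw 1.37  fill 0.57
px [399.  60.] z 0.167 c 467.4 -243.7 size 109.5 68.0 yaw -0.2 edge fill 0.27
px [238.  78.] z 0.167 c 488.8 -138.7 size 132.9 109.5 yaw 1.37 edge fill 0.92
[[283.56131282  75.08221082]]
```

View pics/final.png

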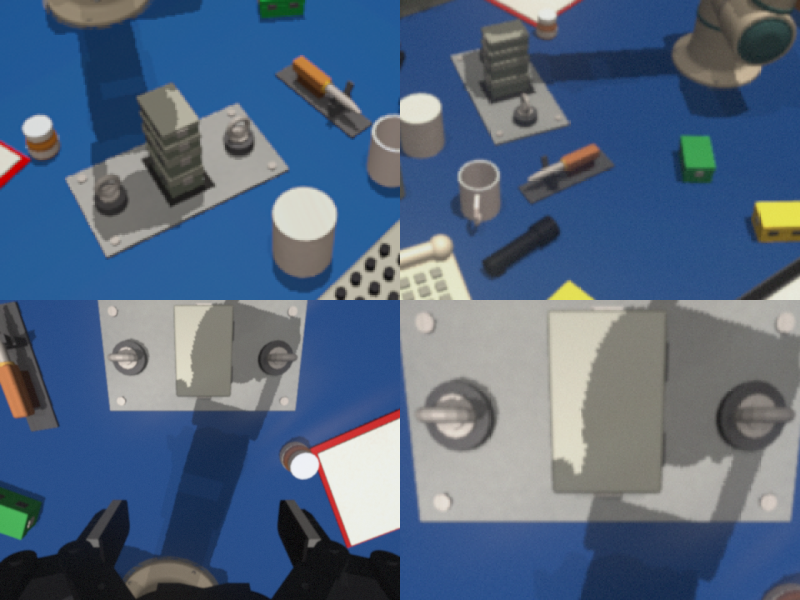

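Run:
```python
from h import *
q=np.load("pics/w20.npz"); C=[q[k] for k in q.files]
P=np.array([(548,311),(667,311),(665,492),(553,492)],float); P=np.c_[140+(P[:,0]-400)*.7,(P[:,1]-300)*.7]
p=pix(C,P,.167)*1e3; print(p.round(1),p.mean(0))
st(); env.hand_in()
```

```text
[[ 535.9 -157.7  167. ]
 [ 524.1 -215.6  167. ]
 [ 437.  -200.   167. ]
 [ 449.2 -139.7  167. ]] [ 486.54550325 -178.26019214  167.        ]
t 55.45 tcp [ 397.4 -158.3  313.5] yaw -0.201 tilt [-0.001  0.001] F [-0.7 -0.1  0.3] M [-0.03 -0.   -0.03] grip 84.9 J [-0.47 -0.23  1.5   0.    1.87  1.31]
the job is handed in; nothing more can be done
```

The job is done and was handed in at about 55 s, well inside the 210 s limit.

- **Lashing eyes:** I screwed both down with the spike through their rings until the moment on the wrist rose to about 3 N m, against about 0.2 N m for the thread. Both rings ended square to the plate. I judge them fully down from this torque. My camera estimate of their starting height, about 6 mm up, was too high: they came down after only about 2.6 rad, or 2.5 mm. I left that disagreement unresolved.
- **Spike:** I put it back in its rest before stacking. The last pictures show it lying as it did at the start.
- **Cases:** All four were there. They stand in one square, upright column on the pad, the two deep cases below and the two flat ones on top. The top lid measured (486.5, -178.3) mm against the pad's (486, -176.5) mm, so it is within about 2 mm. The lower flat case sits about 1 mm forward along x. I saw no case knocked aside.
- **Other things on the desk:** In the last pictures the mug, paper roll, ink jar and torch and the green and yellow look-alikes look as they were. The stamp was outside those final crops, so I did not recheck it. The gripper stayed about 80 mm clear of it.

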